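# Weigh down a glue-up and set the timer

### The arm

A 7-joint arm with a two-finger parallel gripper is mounted at the origin on the work surface. World frame = base frame: x ahead of the robot, y to its left, z up, the work surface at z = 0. Lengths are in m, angles in rad, forces in N, time in s.
With the tool pointing down it reaches from about 0.35 to 0.9 m from the base axis. Payload 19.9 kg.
Tool frame: the origin (TCP) lies at the very end of the fingers, on their centre line; the grasp point (between the pads) lies 19 mm behind it; z points along the fingers, y is the line along which they close (so a half turn about z gives the same grasp; the last joint's range is limited). The gripper opens to 94 mm and grips with 3 to 60 N. Pads are 16 mm wide; open, the fingers measure 119 mm over their backs; the gripper's body (75 mm by 177 mm) begins 78 mm behind the grasp point.
Start: joints at [-1.304, 0.417, -0.01, 1.614, 0.005, 1.111, -0.053], TCP at [0.189, 0.596, 0.177] pointing down, gripper open.
Joint ranges: [-2.81, 2.81], [-0.39, 2.02], [-1.27, 1.25], [0.06, 2.57], [-1.19, 4.33], [0.19, 2], [-2.82, 2.82]. Speed limits (rad/s): [1.89, 1.89, 2.39, 2.39, 3.01, 3.01, 3.01].

### API

Orientations are given as [roll, pitch, yaw] about the fixed x, y, z axes, in that order (R = Rz(yaw) Ry(pitch) Rx(roll)).
In Python, from workcell import bot gives the robot as it stands.
- The arm moves only by the tool play_rows, never from a script. Its argument "series" is a list of rows, each an object of numbers: "jaw": the closure, from 0 (fully open) to 1 (shut); "dx", "dy", "dz": the shift along the tool's x, y, z in m; "rx", "ry", "rz": the turn, a rotation vector about the tool's x, y, z in degrees. In form: [{"jaw": .., "dx": .., "dy": .., "dz": .., "rx": .., "ry": .., "rz": ..}, ...]. A call has 1 to 20 rows; each row shifts and turns the commanded pose from where the row before left it, along the tool's axes as they then stand; what a row does not reach is not made up. A row lasts 1/12 s, in which the tool goes at most 41.7 mm and 7.16 degrees, less where a joint would pass 70% of its speed; a pose out of reach is approached as far as the arm can. A call with a gripper value outside its range is refused whole. The fingers move at their own pace and stop on an object; the grip force is fixed at half the most. Time passes only in rows, so rows that do not move let the fingers close. It gives the time, the measured TCP pose, the force, the opening and the grip force at its end, in the units of the state.
- bot.state(): the state, without advancing time (a new reading comes with each control period).
- bot.capture(name): name is "side" or "top"; returns a dict with "image" (400x640x3 uint8, red, green, blue), "mtx" (3x3 intrinsics, pixels), "dist_coeffs" ([k1, k2, p1, p2, k3] as OpenCV has them; the pictures are not rectified), "R" (3x3) and "t" (3): a world point X has camera coordinates R X + t. Camera axes: x right, y down, z forward; pixel columns grow to the right and rows downward; lengths in m; the calibration is good to about 2 mm. A picture is of the moment at which its call begins. There is no depth.
- bot.job_done(): hands the job in; it is judged then, once.
The state is a dict: "time": time; "qpos": joint angles; "dq": joint speeds; "tau": joint torques, N m; "position": TCP position; "tool_rot": TCP orientation; "force": force on the tool from outside, world axes, zero at the start; "ft_torque": the same for the moment, N m; "gripper_width": opening from 0.0 (shut) to 1.0 (fully open); "gripper_force": force on a finger pad.
Only numpy, scipy, OpenCV 4.12 (cv2) and the standard library are available. Lean on these libraries where they do the work, as an engineer would, in place of code of your own. Each camera call takes 0.05 s, during which the arm holds its last target. There are 200 camera calls.

### The job

The two glued boards need one more weight: set the loose closed tin gently (no dropping) and squarely on top of the column of tins standing on them, without shifting the tins already there. Then set the bench timer by turning its knob until the pointer is in line with the raised index tab on the dial ring; leave the tab where it is and do not disturb the other things on the table.

Things in the scene. Friction and masses are not known exactly. Their poses are not given: they have to be found in the camera images.
- tin: the loose closed metal tin (a filled weight, about 0.3 to 0.6 kg), alone on the table between the boards and the timer: a box 92 mm long (x), 56 mm wide (y), 40 mm high. Origin at the centre of its underside, z up
- tin_top: the upper of the two tins already standing on the glued boards, same size as the loose tin (92 x 56 x 40 mm, x along its length); origin at the centre of its underside, so its top is 40 mm above the origin and about 116 mm above the table. It stands loose
- tin_low: the lower tin of the column, same size and axes; it stands loose on the boards, its underside 36 mm above the table
- boards: two plywood boards being glued, one on the other: 140 (x) x 180 (y) x 36 mm high together, fixed to the table; origin at the centre of the underside
- timer: the bench timer, fixed to the table: a grey wedge-shaped case 128 mm deep (x), 150 mm wide (y), 100 mm high at the back. Its sloped face, 135 mm long, looks up and towards its own -x (roughly to the robot): its normal is tilted 37 degrees (0.65 rad) from vertical. Origin at the centre of the underside, z up. The knob is in the middle of the face, ticks around it
- knob (a joint): angle of the timer knob, rad: 0 when its pointer points straight up the slope, positive clockwise as seen looking at the face; stops at -1.6 and 1.6. It turns both ways with about 0.06 N m of friction and stays where it is left
- knob_grip (a point): point on the knob's axis at the height to grip, 33 mm out from the face. Axes turn with the knob: z out of the face along its axis, x along the grip bar to the pointer end. Black bar 54 mm long (x), 14 mm wide (y), its top 9 mm above this point, on a round metal flange 62 mm across, its top 25 mm below this point. A white line on top runs from the middle to the pointer end
- pointer_tip (a point): point just ahead of the knob's pointer, 36 mm from the knob's axis and 8 mm out from the face; turns with the knob
- index (a joint): angle of the index tab on the dial ring, rad, measured like the knob's: the pointer is in line with the tab when both angles are equal. The ring is stiff (0.6 N m) and stays put unless pushed hard
- index_tip (a point): inner tip of the index tab, 36 mm from the knob's axis, 8 mm out from the face; meets pointer_tip when the knob is set. The tab is a dark steel bar 9 mm wide reaching out to 55 mm from the axis, its top 8 mm above the face, on a flat white ring 110 mm across and 2 mm thick
- glue: white glue bottle, 56 mm across, 140 mm high, standing loose; origin at the centre of its underside; not part of the job
- tape: roll of paper tape lying flat, 92 mm across, 25 mm high, loose; origin at the centre of its underside; not part of the job
- cup: empty paper cup, 80 mm across, 90 mm high, loose; origin at the centre of its underside; not part of the job
- offcut: plywood offcut lying flat, 50 x 80 x 18 mm, loose; origin at the centre of its underside; not part of the job
Not all that is in view belongs to the job. What is shaped like the tin but blue or yellow is not meant.

How it is judged:
By the outcome, as a careful person would: the job done as asked, in the order asked, and still so for the second after the job is handed in, with the robot touching nothing.
It also fails if it takes over 50 s, if anything falls off the work surface, if the arm or the gripper's body presses on something with over 40 N, if the wrist force passes 120 N, or if a joint passes its speed limit or range.

## Working session

There is one attempt and no reset: what is moved stays moved. The work goes in short steps, Python scripts to look and compute and a tool call to move; the robot and the scene stay as the last step left them, time stands still between calls to the robot, and variables do not carry over. Pictures are saved under pics/ and viewed, at most 10 in all, crops included, and the job is handed in when it is done.

Besides the shell and the picture viewer there is one more tool, called after "Request:" as a command line: name --argument value ..., lists and objects as JSON in quotes. play_rows: Moves the arm, as the interface text tells. Its arguments: {"type":"object","properties":{"series":{"type":"array"}},"required":["series"]}

```bash
mkdir -p pics; ls
python3 - <<'E'
from workcell import bot
import cv2,numpy as np,pickle
s=bot.state();print(s['time'],s['position'],s['tool_rot'],s['gripper_width'])
for n in('side','top'):
    c=bot.capture(n);pickle.dump(c,open(n+'.pkl','wb'));cv2.imwrite(f'pics/{n}0.png',c['image'][:,:,::-1])
    print(n,c['mtx'],c['dist_coeffs'],-np.array(c['R']).T@c['t'])
E
```

```text
pics
0.0 [0.18924304 0.59520693 0.17632148] [-3.14031932e+00  1.16858043e-04  2.83383918e+00] 1.0023347655386796
side [[418.51792966   0.         315.79650091]
 [  0.         418.51792966 197.39924696]
 [  0.           0.           1.        ]] [-0.09181323  0.          0.          0.          0.        ] [ 0.09676519 -0.52767239  0.62674795]
top [[433.94682676   0.         320.20239285]
 [  0.         433.94682676 196.69054643]
 [  0.           0.           1.        ]] [-0.05504119  0.          0.          0.          0.        ] [0.36614731 0.01411775 0.98661698]
```

View pics/side0.png

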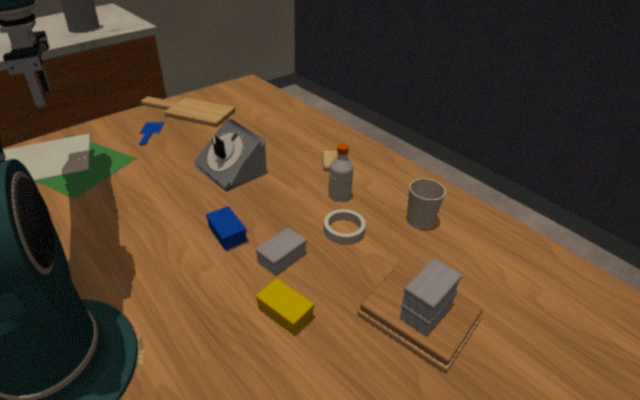

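View pics/top0.png

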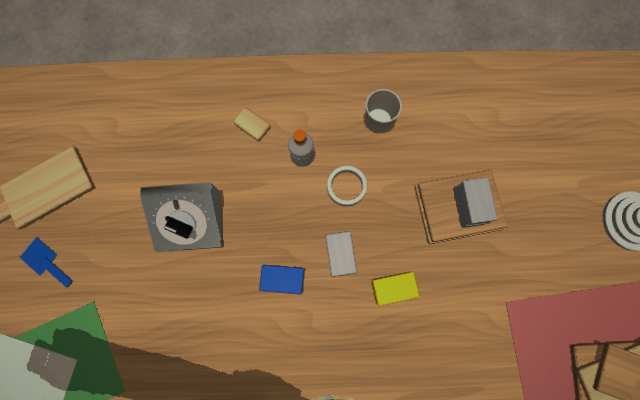

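The side view shows the grey tin at (282,250), the blue box at (227,228), the yellow box at (285,305), the column at (432,295), and the timer at (232,153). The top view shows the grey tin at (341,254), blue at (282,279), yellow at (396,288), the column's top at (477,200), and the knob at (180,225) with a dark index tab at (177,204).

These could be mistaken for the loose tin: blue (282,279), yellow (396,288), and the column tins (477,200). I choose the grey one at (341,254), which is closed, alone, and between the boards and the timer. I'll check it in a close crop.

```bash
cat > h.py <<'E'
import cv2,numpy as np,pickle
from workcell import bot
def load(n): return pickle.load(open(n+'.pkl','rb'))
def snap(n,f=None):
    c=bot.capture(n);pickle.dump(c,open((f or n)+'.pkl','wb'));return c
def ray(c,uv):
    p=cv2.undistortPoints(np.array(uv,float).reshape(-1,1,2),np.array(c['mtx']),np.array(c['dist_coeffs'])).reshape(-1,2)
    R=np.array(c['R']);return -R.T@np.array(c['t']),np.c_[p,np.ones(len(p))]@R
def onplane(c,uv,p0,n=(0,0,1)):
    o,d=ray(c,uv);n=np.array(n,float);return o+d*((np.array(p0)-o)@n/(d@n))[:,None]
def onz(c,uv,z): return onplane(c,uv,[0,0,z])
def tri(c1,u1,c2,u2):
    o1,d1=ray(c1,u1);o2,d2=ray(c2,u2);out=[]
    for a,b in zip(d1,d2):
        s=np.linalg.lstsq(np.c_[a,-b],o2-o1,rcond=None)[0];p,q=o1+a*s[0],o2+b*s[1]
        out.append(np.r_[(p+q)/2,np.linalg.norm(p-q)])
    return np.array(out)
def proj(c,X):
    return cv2.projectPoints(np.array(X,float).reshape(-1,1,3),cv2.Rodrigues(np.array(c['R']))[0],np.array(c['t'],float),np.array(c['mtx']),np.array(c['dist_coeffs']))[0].reshape(-1,2)
def crop(c,u,v,w,h,k): # region centre, size, zoom
    return cv2.resize(c['image'][v-h//2:v+h//2,u-w//2:u+w//2,::-1],None,fx=k,fy=k,interpolation=cv2.INTER_CUBIC)
E
python3 - <<'E'
from h import *
t,s=load('top'),load('side')
a=np.hstack([crop(t,341,254,50,60,5),crop(t,475,202,100,60,5)])[:,:750]
b=np.hstack([crop(s,282,250,60,60,5),crop(s,432,295,90,60,5)])[:,:750]
cv2.imwrite('pics/c1.png',np.vstack([a[:300],b[:300,:750]]))
a=crop(t,182,218,100,80,5);b=crop(s,230,153,80,80,5)
print(a.shape,b.shape);cv2.imwrite('pics/c2.png',np.hstack([a,b])[:,:800])
E
```

```text
(400, 500, 3) (400, 400, 3)
```

View pics/c1.png

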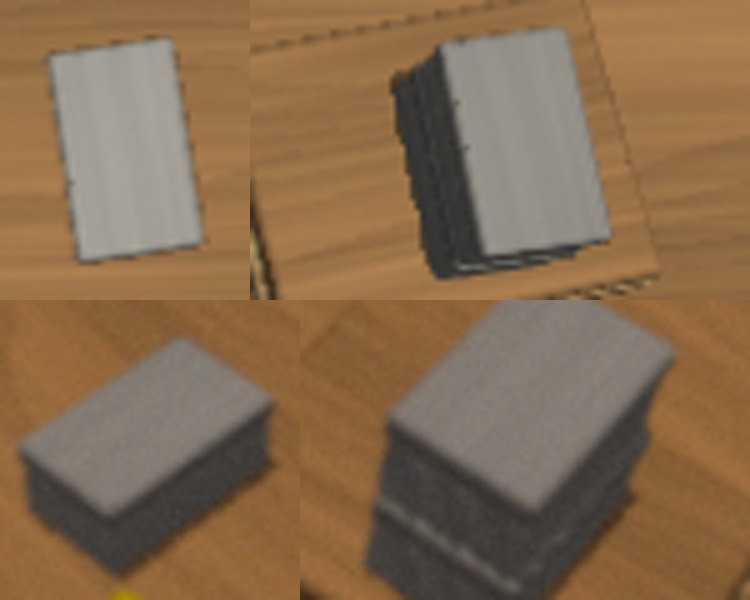

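View pics/c2.png

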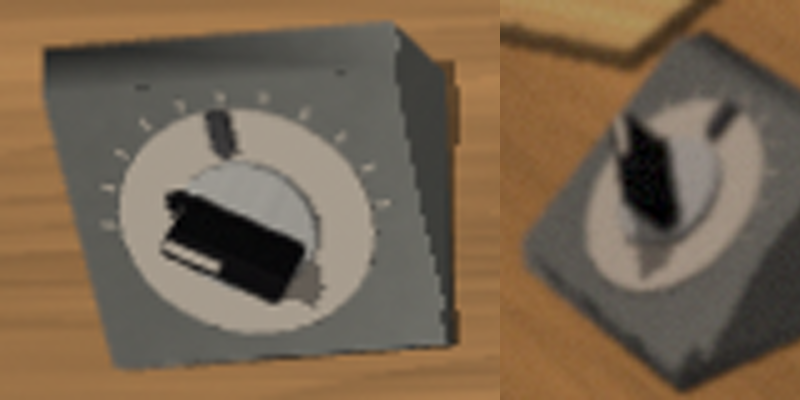

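The crop confirms that the grey box at (341,254) is a closed tin, the same as those in the column. On the timer, the tab runs crop (215,110)→(229,158), and the knob's white line runs from crop (222,270) to its pointer end at (165,246). Now I'll measure.

```bash
cat > meas.py <<'E'
from h import *
def quad(c,u,v,thr,w=40):
    im=c['image'].astype(int);m=((im.max(2)-im.min(2)<28)&(im.max(2)>thr)).astype('uint8')
    k=np.zeros_like(m);k[v-w:v+w,u-w:u+w]=1;m*=k
    n,l,st,_=cv2.connectedComponentsWithStats(m);b=(l==l[v,u]).astype('uint8')
    cs,_=cv2.findContours(b,cv2.RETR_EXTERNAL,cv2.CHAIN_APPROX_NONE);return max(cs,key=cv2.contourArea).reshape(-1,2)
def rect(c,u,v,thr,z):
    q=onz(c,quad(c,u,v,thr),z)[:,:2]*1000
    (cx,cy),(a,b),g=cv2.minAreaRect(q.astype('float32'))
    if a<b:a,b,g=b,a,g+90
    return np.round([cx,cy,a,b,(g+90)%180-90],1)
A=.65
def timer(o,yaw): # timer xy, yaw -> face centre, R (cols: upslope, left, normal)
    c,s=np.cos(yaw),np.sin(yaw);Rz=np.array([[c,-s,0],[s,c,0],[0,0,1]])
    up=Rz@[np.cos(A),0,np.sin(A)];n=Rz@[-np.sin(A),0,np.cos(A)]
    return np.r_[o,0]+Rz@[-.0102,0,.0591],np.c_[up,np.cross(n,up),n]
E
python3 - <<'E'
from meas import *
t,s=load('top'),load('side')
print('tin',rect(t,341,254,110,.04),rect(s,280,243,75,.04)); print('col',rect(t,477,200,110,.116),rect(s,432,283,75,.116))
f=lambda p,o:[((x+.5)/5-.5+o[0],(y+.5)/5-.5+o[1]) for x,y in p]
T=lambda *p:f(p,(132,178)); S=lambda *p:f([(x-500,y) for x,y in p],(190,113))
print('front edge',onz(t,T((118,368),(445,345)),.0183)*1000)
print('back edge',onz(t,T((45,48),(393,22)),.1)*1000)
# ring mask ellipse
for c,u,v,lo in((t,163,218,120),(s,232,167,0)):
    im=cv2.GaussianBlur(c['image'],(3,3),0);print(im[v,u])
E
```

```text
tin [444.1 -27.9  90.7  54.9   6.9] [440.7 -34.5  92.6  54.5   6.9]
col [ 539.5 -315.6   90.1   53.3    6.3] [ 535.7 -321.9   91.    55.5    6.2]
front edge [[460.86934007 386.51436863  18.3       ]
 [467.75482679 238.57235308  18.3       ]]
back edge [[589.33319516 393.76326939 100.        ]
 [596.3704807  244.64646786 100.        ]]
[164 154 140]
[94 90 83]
```

```bash
cat > go.py <<'E'
import sys,numpy as np
from workcell import bot
from scipy.spatial.transform import Rotation as Ro
def need(p,R):
    s=bot.state();R0=Ro.from_euler('xyz',s['tool_rot'])
    d=R0.inv().apply(np.array(p)-s['position'])*1000;w=(R0.inv()*R).as_rotvec(degrees=True)
    print('t %.2f'%s['time'],'d mm',d.round(1),'w deg',w.round(2),'w',round(s['gripper_width'],3),'F',np.round(s['force'],1))
if __name__=='__main__':
    a=[float(v) for v in sys.argv[1:]];need(a[:3],Ro.from_euler('xyz',[180,0,a[3]],degrees=True))
E
python3 - <<'E'
from h import *
t=load('top')
im=cv2.GaussianBlur(t['image'],(3,3),0).astype(int)[178:258,132:232]
# ring: warm-white
m=((im.min(2)>118)&(im[:,:,0]-im[:,:,2]<45)).astype('uint8')
n,l,st,_=cv2.connectedComponentsWithStats(m);print(st[1:])
E
```

```text
[[  24   22   51   45 1195]
 [  36   50    1    1    1]
 [  38   51    1    1    1]]
```

Request:
play_rows --series '[{"jaw":0,"dz":-0.02,"rz":-6},{"jaw":0,"dz":-0.02,"rz":-6},{"jaw":0,"dz":-0.02,"rz":-6},{"jaw":0,"dz":-0.02,"rz":-6},{"jaw":0,"dx":-0.007,"dy":-0.027},{"jaw":0,"dx":-0.007,"dy":-0.027},{"jaw":0,"dx":-0.007,"dy":-0.027},{"jaw":0,"dx":-0.007,"dy":-0.027},{"jaw":0,"dx":-0.007,"dy":-0.027},{"jaw":0,"dx":-0.007,"dy":-0.027},{"jaw":0,"dx":-0.007,"dy":-0.027},{"jaw":0,"dx":-0.007,"dy":-0.027},{"jaw":0,"dx":-0.007,"dy":-0.027},{"jaw":0,"dx":-0.007,"dy":-0.027},{"jaw":0,"dx":-0.007,"dy":-0.027},{"jaw":0,"dx":-0.007,"dy":-0.027},{"jaw":0,"dx":-0.007,"dy":-0.027},{"jaw":0,"dx":-0.007,"dy":-0.027},{"jaw":0,"dx":-0.007,"dy":-0.027},{"jaw":0,"dx":-0.007,"dy":-0.027}]'

```text
schema error: expected keys jaw, dx, dy, dz, rx, ry, rz
```

```bash
python3 go.py 0.4425 -0.031 0.13 186.9
```

```text
t 0.10 d mm [-431.1 -520.1   47. ] w deg [-6.000e-02 -1.000e-02 -2.453e+01] w 0.999 F [-0.8  0.2 -0.5]
```

All keys are needed.

Request:
play_rows --series '[{"jaw":0,"dx":0,"dy":0,"dz":-0.02,"rx":0,"ry":0,"rz":-6},{"jaw":0,"dx":0,"dy":0,"dz":-0.02,"rx":0,"ry":0,"rz":-6},{"jaw":0,"dx":0,"dy":0,"dz":-0.02,"rx":0,"ry":0,"rz":-6},{"jaw":0,"dx":0,"dy":0,"dz":-0.02,"rx":0,"ry":0,"rz":-6.5},{"jaw":0,"dx":-0.007,"dy":-0.027,"dz":0,"rx":0,"ry":0,"rz":0},{"jaw":0,"dx":-0.007,"dy":-0.027,"dz":0,"rx":0,"ry":0,"rz":0},{"jaw":0,"dx":-0.007,"dy":-0.027,"dz":0,"rx":0,"ry":0,"rz":0},{"jaw":0,"dx":-0.007,"dy":-0.027,"dz":0,"rx":0,"ry":0,"rz":0},{"jaw":0,"dx":-0.007,"dy":-0.027,"dz":0,"rx":0,"ry":0,"rz":0},{"jaw":0,"dx":-0.007,"dy":-0.027,"dz":0,"rx":0,"ry":0,"rz":0},{"jaw":0,"dx":-0.007,"dy":-0.027,"dz":0,"rx":0,"ry":0,"rz":0},{"jaw":0,"dx":-0.007,"dy":-0.027,"dz":0,"rx":0,"ry":0,"rz":0},{"jaw":0,"dx":-0.007,"dy":-0.027,"dz":0,"rx":0,"ry":0,"rz":0},{"jaw":0,"dx":-0.007,"dy":-0.027,"dz":0,"rx":0,"ry":0,"rz":0},{"jaw":0,"dx":-0.007,"dy":-0.027,"dz":0,"rx":0,"ry":0,"rz":0},{"jaw":0,"dx":-0.007,"dy":-0.027,"dz":0,"rx":0,"ry":0,"rz":0},{"jaw":0,"dx":-0.007,"dy":-0.027,"dz":0,"rx":0,"ry":0,"rz":0},{"jaw":0,"dx":-0.007,"dy":-0.027,"dz":0,"rx":0,"ry":0,"rz":0},{"jaw":0,"dx":-0.007,"dy":-0.027,"dz":0,"rx":0,"ry":0,"rz":0},{"jaw":0,"dx":-0.007,"dy":-0.027,"dz":0,"rx":0,"ry":0,"rz":0}]'

```text
time: 1.77
position: [0.3523, 0.1787, 0.2569]
tool_rot: [3.142, -0.0, -3.022]
force: [0.9, 0.9, -0.0]
gripper_width: 1.002
gripper_force: 0.0
```

```bash
python3 go.py 0.4425 -0.031 0.13 186.9
```

```text
t 1.77 d mm [ -64.5 -218.9  126.9] w deg [ 0.   -0.01 -0.03] w 1.002 F [ 0.9  0.9 -0. ]
```

Request:
play_rows --series '[{"jaw":0,"dx":-0.008,"dy":-0.027,"dz":0.008,"rx":0,"ry":0,"rz":0},{"jaw":0,"dx":-0.008,"dy":-0.027,"dz":0.008,"rx":0,"ry":0,"rz":0},{"jaw":0,"dx":-0.008,"dy":-0.027,"dz":0.008,"rx":0,"ry":0,"rz":0},{"jaw":0,"dx":-0.008,"dy":-0.027,"dz":0.008,"rx":0,"ry":0,"rz":0},{"jaw":0,"dx":-0.008,"dy":-0.027,"dz":0.008,"rx":0,"ry":0,"rz":0},{"jaw":0,"dx":-0.008,"dy":-0.027,"dz":0.008,"rx":0,"ry":0,"rz":0},{"jaw":0,"dx":-0.008,"dy":-0.027,"dz":0.008,"rx":0,"ry":0,"rz":0},{"jaw":0,"dx":-0.008,"dy":-0.03,"dz":0.008,"rx":0,"ry":0,"rz":0},{"jaw":0,"dx":0,"dy":0,"dz":0.02,"rx":0,"ry":0,"rz":0},{"jaw":0,"dx":0,"dy":0,"dz":0.02,"rx":0,"ry":0,"rz":0},{"jaw":0,"dx":0,"dy":0,"dz":0.02,"rx":0,"ry":0,"rz":0},{"jaw":0,"dx":0,"dy":0,"dz":0,"rx":0,"ry":0,"rz":0}]'

```text
time: 2.77
position: [0.4399, -0.0299, 0.1301]
tool_rot: [-3.141, -0.005, -3.022]
force: [-1.4, 0.5, 0.1]
gripper_width: 0.998
gripper_force: 0.0
```

Run:
```python
from h import *
s=bot.state();print(s['position'],s['tool_rot'])
c=snap('side','side1');t=snap('top','top1')
for n in (c,t): print(proj(n,[s['position'],[.444,-.028,.04],[.4407,-.0345,.04]]))
cv2.imwrite('pics/s1.png',np.hstack([crop(c,270,220,130,120,3),crop(t,341,254,120,120,3)]))
```

```text
[ 0.43987274 -0.02990587  0.13011719] [-3.14098315 -0.00478282 -3.02205109]
[[277.64173183 208.96224827]
 [280.2732675  242.37930645]
 [280.88270991 244.87825982]]
[[343.45638983 251.58741918]
 [340.51154611 253.34566684]
 [343.55826628 254.78602676]]
```

View pics/s1.png

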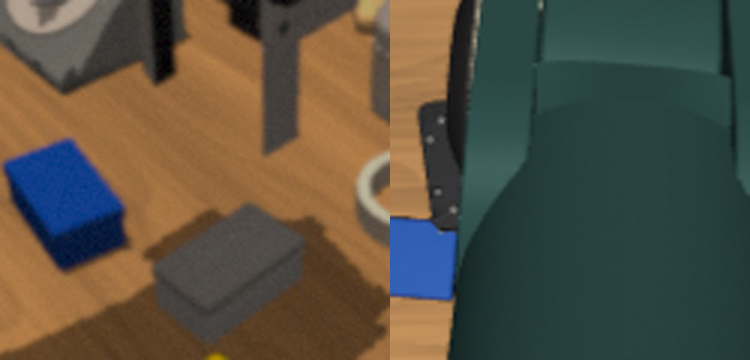

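Run:
```python
from h import *
from scipy.spatial.transform import Rotation as Ro
s=bot.state();c=load('side1');R=Ro.from_euler('xyz',s['tool_rot']).as_matrix()
q=[]
for sy in(-1,1):
  for sx in(-8,8):
    for k in (47,59.5): q.append(s['position']+R@np.array([sx/1e3,sy*k/1e3,0]))
print(((proj(c,q)-[205,160])*3).round())
```

```text
[[283. 170.]
 [298. 180.]
 [264. 183.]
 [279. 193.]
 [179. 104.]
 [166.  96.]
 [160. 115.]
 [147. 106.]]
```

The side crop shows the finger tips at crop (280,150) and (160,82). That is about 10 px above where the TCP projects, so I'll check this against the start picture before descending.

Run:
```python
from h import *
from scipy.spatial.transform import Rotation as Ro
c=load('side');P=np.array([0.18924304,0.59520693,0.17632148]);R=Ro.from_euler('xyz',[-3.14032,1.17e-4,2.83384]).as_matrix()
for z in(0,-.02):
  print(((proj(c,[P+R@np.array([sx,sy,z]) for sy in(-.047,.047,-.0595,.0595) for sx in(-.008,.008)])-[0,50])*8).round().tolist())
im=cv2.resize(c['image'][50:120,0:80,::-1],None,fx=8,fy=8,interpolation=cv2.INTER_CUBIC);im=cv2.convertScaleAbs(im,alpha=2)
s=bot.state();c=load('side1');R=Ro.from_euler('xyz',s['tool_rot']).as_matrix()
b=cv2.convertScaleAbs(cv2.resize(c['image'][165:235,285:312,::-1],None,fx=5.9,fy=8),alpha=2)
cv2.imwrite('pics/s2.png',np.hstack([im,b]))
```

```text
[[394.0, 532.0], [338.0, 542.0], [424.0, 408.0], [372.0, 417.0], [390.0, 550.0], [334.0, 560.0], [427.0, 393.0], [376.0, 402.0]]
[[372.0, 472.0], [316.0, 482.0], [404.0, 351.0], [351.0, 359.0], [367.0, 490.0], [310.0, 499.0], [408.0, 336.0], [356.0, 344.0]]
```

View pics/s2.png

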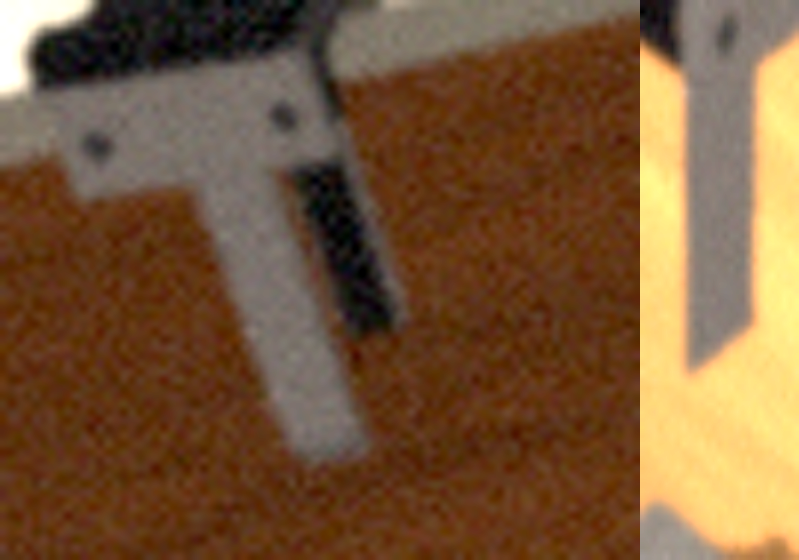

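The finger tips look about 28 mm higher than the reported TCP. To find out whether that is jaw linkage or a real offset, I'll partly close the jaws in free air and measure numerically.

Request:
play_rows --series '[{"jaw":0.33,"dx":0,"dy":0,"dz":0,"rx":0,"ry":0,"rz":0},{"jaw":0.33,"dx":0,"dy":0,"dz":0,"rx":0,"ry":0,"rz":0},{"jaw":0.33,"dx":0,"dy":0,"dz":0,"rx":0,"ry":0,"rz":0},{"jaw":0.33,"dx":0,"dy":0,"dz":0,"rx":0,"ry":0,"rz":0},{"jaw":0.33,"dx":0,"dy":0,"dz":0,"rx":0,"ry":0,"rz":0}]'

```text
time: 3.28
position: [0.4421, -0.0296, 0.1334]
tool_rot: [3.141, 0.001, -3.022]
force: [-1.3, -0.0, -0.4]
gripper_width: 0.689
gripper_force: 0.0
```

```bash
cat > tip.py <<'E'
from h import *
from scipy.spatial.transform import Rotation as Ro
def tip(c,box):
    u0,u1,v0,v1=box;im=cv2.GaussianBlur(c['image'],(3,3),0).astype(int)[v0:v1,u0:u1]
    sat=(im.max(2)-im.min(2))/(im.max(2)+1)
    for r in range(0,v1-v0,3): print(v0+r,''.join('#' if x<.28 else '.' for x in sat[r]))
E
python3 - <<'E'
from tip import *
s=bot.state();print(s['position'],s['gripper_width'])
c=snap('side','side2')
tip(c,(240,320,170,232))
R=Ro.from_euler('xyz',s['tool_rot']).as_matrix();h=s['gripper_width']*.047
print(proj(c,[s['position']+R@np.array([sx,sy*(h+k),0]) for sy in(-1,1) for k in(0,.0125) for sx in(-.008,.008)]).round(1).tolist())
E
```

```text
[ 0.4421169  -0.02958917  0.1333844 ] 0.6888114190310842
170 ###########################.....................#################...............
173 ###########################.....................############....................
176 ###########################.....................##########......................
179 ##########.........########.....................##########......................
182 ####...............########.....................##########......................
185 .....................####.......................##########......................
188 .................................................#########......................
191 .................................................#########......................
194 .................................................#########......................
197 .................................................#########......................
200 .................................................#######........................
203 .................................................##.............................
206 ...................
[... 170 characters left out ...]
.............................................................
215 ................................................................................
218 ................................................................................
221 .#..............................................................................
224 ...#............................................................................
227 .....#..........................................................................
230 ......#......................................#######............................
[[293.8, 212.9], [287.5, 217.0], [298.6, 216.0], [292.3, 220.2], [269.9, 197.7], [263.7, 201.4], [265.6, 194.9], [259.3, 198.5]]
```

Run:
```python
from tip import *
c=load('top1');R=Ro.from_euler('xyz',[-3.14098,-.00478,-3.02205]).as_matrix();P=np.array([.43987,-.0299,.1301])
for z in(-.097,-.125,-.15): print(z,proj(c,[P+R@np.array([sx,.0885,z]) for sx in(-.0375,.0375)]).round(1).tolist())
im=c['image'][:,:,:].astype(int).max(2)
for r in range(222,280,3): print(r,''.join('#' if x<75 else '.' for x in im[r,275:335]))
```

```text
-0.097 [[293.0, 232.8], [298.8, 275.4]]
-0.125 [[291.9, 230.5], [297.9, 274.8]]
-0.15 [[290.9, 228.4], [297.1, 274.2]]
222 .........................########.##########################
225 .........................#########.......#..........########
228 ....................#############....................#######
231 ................################....................########
234 ................######..########....................########
237 ................################....................########
240 .................#...###########....................########
243 .................##############.....................########
246 .................##############....................#########
249 ..................#############...................##########
252 ..................#############................#############
255 ...................###########...............###############
258 ...................##..#######............##################
261 ....................##########..........####################
264 ....................######..##........######################
267 ....................#########.......########################
270 ......................########....##########################
273 .............................#..############################
276 ............................################################
279 ............................################################
```

Request:
play_rows --series '[{"jaw":0,"dx":0,"dy":0,"dz":0,"rx":0,"ry":0,"rz":0},{"jaw":0,"dx":0,"dy":0.001,"dz":0.015,"rx":0,"ry":0,"rz":0},{"jaw":0,"dx":0,"dy":0,"dz":0.015,"rx":0,"ry":0,"rz":0},{"jaw":0,"dx":0,"dy":0,"dz":0.015,"rx":0,"ry":0,"rz":0},{"jaw":0,"dx":0,"dy":0,"dz":0.015,"rx":0,"ry":0,"rz":0},{"jaw":0,"dx":0,"dy":0,"dz":0.015,"rx":0,"ry":0,"rz":0},{"jaw":0,"dx":0,"dy":0,"dz":0.015,"rx":0,"ry":0,"rz":0},{"jaw":0,"dx":0,"dy":0,"dz":0,"rx":0,"ry":0,"rz":0},{"jaw":0,"dx":0,"dy":0,"dz":0,"rx":0,"ry":0,"rz":0}]'

```text
time: 4.08
position: [0.4414, -0.0289, 0.0429]
tool_rot: [-3.141, -0.001, -3.022]
force: [0.3, -0.1, 0.2]
gripper_width: 1.002
gripper_force: 0.0
```

Run:
```python
from tip import *
s=bot.state();print(s['position'],s['gripper_width'],s['force'])
c=snap('side','side3')
R=Ro.from_euler('xyz',s['tool_rot']).as_matrix()
for z in (0,-.03):print(proj(c,[s['position']+R@np.array([sx,-.0595,z]) for sx in(-.008,.008)]).round(1).tolist())
cv2.imwrite('pics/s3.png',crop(c,280,240,110,100,7))
```

```text
[ 0.44141322 -0.02893649  0.04289063] 1.0021702620666426 [ 0.31866792 -0.09780509  0.20462292]
[[303.6, 255.1], [297.8, 259.4]]
[[303.7, 243.9], [297.7, 248.2]]
```

View pics/s3.png

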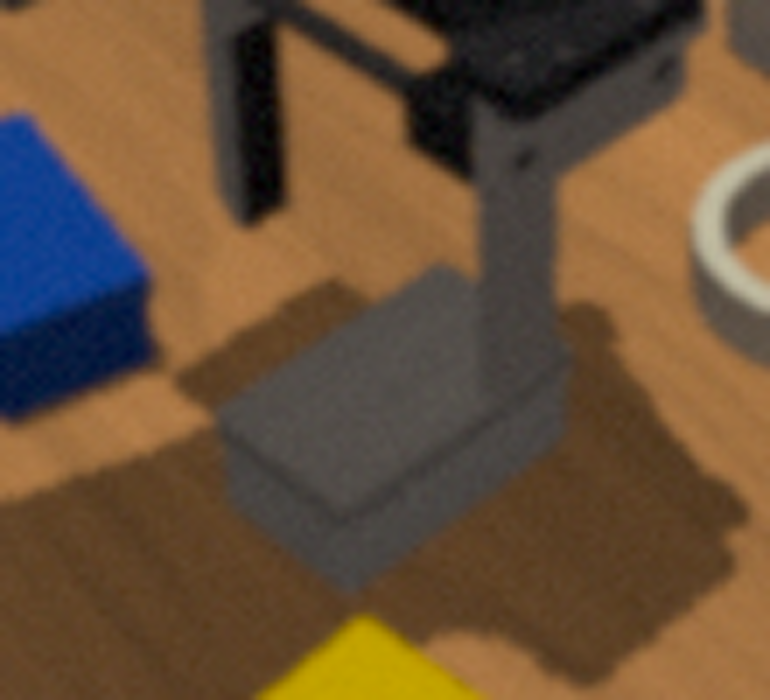

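The picture shows the near finger's tip at crop (515,385). It is still above the tin's top edge, which fits tips about 29 mm above the reported TCP. I'll descend in small steps and watch the force.

Request:
play_rows --series '[{"jaw":0,"dx":0,"dy":0,"dz":0.015,"rx":0,"ry":0,"rz":0},{"jaw":0,"dx":0,"dy":0,"dz":0.01,"rx":0,"ry":0,"rz":0},{"jaw":0,"dx":0,"dy":0,"dz":0.006,"rx":0,"ry":0,"rz":0},{"jaw":0,"dx":0,"dy":0,"dz":0.003,"rx":0,"ry":0,"rz":0},{"jaw":0,"dx":0,"dy":0,"dz":0,"rx":0,"ry":0,"rz":0},{"jaw":0,"dx":0,"dy":0,"dz":0,"rx":0,"ry":0,"rz":0}]'

```text
time: 4.63
position: [0.4419, -0.0288, 0.0093]
tool_rot: [-3.141, 0.0, -3.022]
force: [-0.6, 0.1, 0.2]
gripper_width: 0.998
gripper_force: 0.0
```

Request:
play_rows --series '[{"jaw":0,"dx":0,"dy":0,"dz":0.003,"rx":0,"ry":0,"rz":0},{"jaw":0,"dx":0,"dy":0,"dz":0,"rx":0,"ry":0,"rz":0},{"jaw":0,"dx":0,"dy":0,"dz":0,"rx":0,"ry":0,"rz":0}]'

```text
time: 4.88
position: [0.4418, -0.0287, 0.0061]
tool_rot: [-3.142, 0.0, -3.022]
force: [-0.4, -1.6, -0.0]
gripper_width: 1.003
gripper_force: 0.0
```

Run:
```python
from tip import *
s=bot.state();print(s['position'],s['force'])
c=snap('side','side4')
R=Ro.from_euler('xyz',s['tool_rot']).as_matrix()
for z in (0,-.03):print(proj(c,[s['position']+R@np.array([sx,-.0595,z]) for sx in(-.008,.008)]).round(1).tolist())
im=c['image'][235:285,285:315].astype(int)
for r in range(0,50,2):print(235+r,' '.join('%3d'%x for x in (im[r,:,0]-im[r,:,2])[::2]))
```

```text
[ 0.44184232 -0.02869597  0.00609304] [-0.38880947 -1.55711641 -0.04122386]
[[303.7, 267.9], [298.0, 272.2]]
[[303.7, 257.4], [297.9, 261.7]]
235  10  10  10   8  11   8   9   9   8  15  45  56  53  70  94
237  12   9  10  11   9  10   9   9   9  15  39  54  52  57  81
239  10   8   8  11  10   7   9   9   8   8  18  48  55  55  84
241  13  11   8  11   7   8  11  10  11   8  10  46  54  61  80
243  10  10   7  10   9   8  10  12  10   6  17  45  48  56  60
245  11   9  11  11   8   9  11   9   8  10  21  49  48  49  54
247   9  10  11  13  11   8   8   9   8  10  26  52  54  53  50
249  12  11  10  10   7   9  10   9   9   9  23  52  50  51  52
251   9  10   9   7   6   9  10   8  11   9  28  51  56  50  51
253   9   8  11   9   7  12   8   6   9  15  47  58  55  53  55
255   6   5   9   9   5  12  11   9  11  29  53  53  57  55  51
257   6   9   6   8   6   7  10  17  37  51  51  52  55  57  59
259   7   7   7   5   9  17  23  46  57  53  53  49  53  55  55
261   6   7   7   8  29  48  51  54  55  57  55  55  53  51  52
263   3   4  15  33  54  55  54  53  53  54  52  53  54  55  56
265   9  19  49  53  56  59  53  57  54  55  53  53  51  55  52
267  31  50  56  60  63  54  53  55  54  53  49  53  58  52  58
269  54  59  55  58  59  57  56  59  59  55  52  53  53  55  53
271  53  54  55  58  59  60  55  56  57  59  56  55  50  54  51
273  54  52  55  59  55  60  55  57  55  56  57  53  56  57  53
275  59  52  50  55  53  53  56  57  58  56  55  55  56  52  54
277  58  57  53  54  56  53  53  57  56  57  55  53  59  56  56
279  64  66  57  54  57  54  58  53  56  56  57  55  58  58  53
281  96  97  85  85  84  71  58  55  52  52  53  58  59  57  56
283 138 105 103 104 101  94  80  63  53  50  55  53  56  59  75
```

Request:
play_rows --series '[{"jaw":0,"dx":0,"dy":0,"dz":0.003,"rx":0,"ry":0,"rz":0},{"jaw":0,"dx":0,"dy":0,"dz":0,"rx":0,"ry":0,"rz":0},{"jaw":0,"dx":0,"dy":0,"dz":0,"rx":0,"ry":0,"rz":0}]'

```text
time: 5.18
position: [0.4416, -0.0287, 0.0029]
tool_rot: [-3.142, -0.0, -3.022]
force: [-0.5, 0.4, 0.3]
gripper_width: 1.0
gripper_force: 0.0
```

Request:
play_rows --series '[{"jaw":0,"dx":0,"dy":0,"dz":0.003,"rx":0,"ry":0,"rz":0},{"jaw":0,"dx":0,"dy":0,"dz":0,"rx":0,"ry":0,"rz":0}]'

```text
time: 5.35
position: [0.4416, -0.0287, -0.0004]
tool_rot: [-3.142, -0.0, -3.022]
force: [-0.4, -1.0, -0.2]
gripper_width: 1.003
gripper_force: 0.0
```

There is no contact at z = 0, so the real tips are higher than reported. I'll keep going carefully.

Request:
play_rows --series '[{"jaw":0,"dx":0,"dy":0,"dz":0.003,"rx":0,"ry":0,"rz":0},{"jaw":0,"dx":0,"dy":0,"dz":0,"rx":0,"ry":0,"rz":0}]'

```text
time: 5.52
position: [0.4416, -0.0287, -0.0034]
tool_rot: [-3.142, -0.0, -3.022]
force: [-0.6, -0.4, 0.2]
gripper_width: 1.002
gripper_force: 0.0
```

Request:
play_rows --series '[{"jaw":0,"dx":0,"dy":0,"dz":0.003,"rx":0,"ry":0,"rz":0},{"jaw":0,"dx":0,"dy":0,"dz":0,"rx":0,"ry":0,"rz":0}]'

```text
time: 5.68
position: [0.4416, -0.0287, -0.0064]
tool_rot: [-3.141, -0.0, -3.022]
force: [0.8, 0.5, 0.7]
gripper_width: 0.999
gripper_force: 0.0
```

Request:
play_rows --series '[{"jaw":0,"dx":0,"dy":0,"dz":0.004,"rx":0,"ry":0,"rz":0},{"jaw":0,"dx":0,"dy":0,"dz":0.003,"rx":0,"ry":0,"rz":0},{"jaw":0,"dx":0,"dy":0,"dz":0,"rx":0,"ry":0,"rz":0}]'

```text
time: 5.93
position: [0.4415, -0.0288, -0.0136]
tool_rot: [-3.141, -0.001, -3.022]
force: [-0.4, 0.2, 0.5]
gripper_width: 0.996
gripper_force: 0.0
```

Request:
play_rows --series '[{"jaw":0,"dx":0,"dy":0,"dz":0.003,"rx":0,"ry":0,"rz":0},{"jaw":0,"dx":0,"dy":0,"dz":0.002,"rx":0,"ry":0,"rz":0},{"jaw":0,"dx":0,"dy":0,"dz":0,"rx":0,"ry":0,"rz":0}]'

```text
time: 6.18
position: [0.4416, -0.0287, -0.0184]
tool_rot: [-3.141, -0.0, -3.022]
force: [-0.5, 0.2, 0.3]
gripper_width: 0.996
gripper_force: 0.0
```

Run:
```python
from tip import *
s=bot.state();print(s['position'],s['force'])
c=snap('side','side4')
R=Ro.from_euler('xyz',s['tool_rot']).as_matrix()
for z in (-.03,-.04):print(proj(c,[s['position']+R@np.array([sx,-.0595,z]) for sx in(-.008,.008)]).round(1).tolist())
cv2.imwrite('pics/s4.png',crop(c,280,245,110,100,7))
```

```text
[ 0.44159313 -0.02873623 -0.01837362] [-0.45319184  0.16757584  0.25270546]
[[303.6, 266.1], [297.9, 270.4]]
[[303.6, 262.6], [297.9, 266.9]]
```

View pics/s4.png

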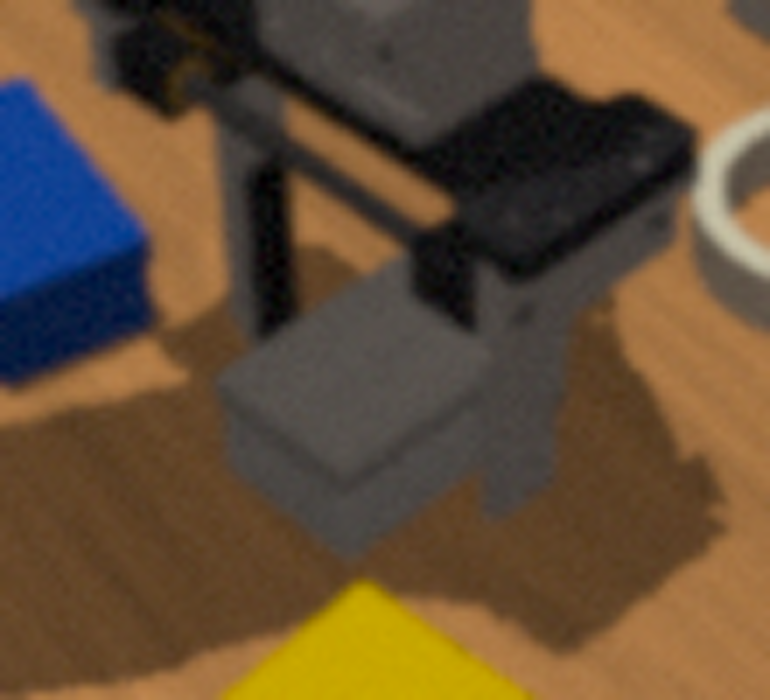

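The picture shows the near finger's tip at crop (520,505), beside the middle of the tin's long side. The tips are about 13 mm above the table and the grasp is centred. I'll close now.

Request:
play_rows --series '[{"jaw":0.3,"dx":0,"dy":0,"dz":0,"rx":0,"ry":0,"rz":0},{"jaw":0.36,"dx":0,"dy":0,"dz":0,"rx":0,"ry":0,"rz":0},{"jaw":0.4,"dx":0,"dy":0,"dz":0,"rx":0,"ry":0,"rz":0},{"jaw":0.5,"dx":0,"dy":0,"dz":0,"rx":0,"ry":0,"rz":0},{"jaw":0.7,"dx":0,"dy":0,"dz":0,"rx":0,"ry":0,"rz":0},{"jaw":0.7,"dx":0,"dy":0,"dz":0,"rx":0,"ry":0,"rz":0},{"jaw":0.7,"dx":0,"dy":0,"dz":0,"rx":0,"ry":0,"rz":0},{"jaw":0.7,"dx":0,"dy":0,"dz":0,"rx":0,"ry":0,"rz":0}]'

```text
time: 6.9
position: [0.4419, -0.0288, -0.018]
tool_rot: [-3.141, 0.0, -3.022]
force: [0.3, -1.2, 1.1]
gripper_width: 0.594
gripper_force: 30.0
```

Request:
play_rows --series '[{"jaw":0.7,"dx":0,"dy":0,"dz":-0.01,"rx":0,"ry":0,"rz":0},{"jaw":0.7,"dx":0,"dy":0,"dz":-0.01,"rx":0,"ry":0,"rz":0},{"jaw":0.7,"dx":0,"dy":0,"dz":-0.02,"rx":0,"ry":0,"rz":0},{"jaw":0.7,"dx":0,"dy":0,"dz":0,"rx":0,"ry":0,"rz":0},{"jaw":0.7,"dx":0,"dy":0,"dz":0,"rx":0,"ry":0,"rz":0}]'

```text
time: 7.32
position: [0.4425, -0.0283, 0.023]
tool_rot: [3.141, 0.002, -3.021]
force: [-0.0, 0.5, -4.0]
gripper_width: 0.597
gripper_force: 30.0
```

```bash
python3 go.py 0.5372 -0.316 0.152 186.3
```

```text
t 7.32 d mm [ -59.8 -296.9 -128.9] w deg [0.02 0.13 0.59] w 0.597 F [-0.   0.5 -4. ]
```

Request:
play_rows --series '[{"jaw":0.7,"dx":0,"dy":0,"dz":-0.02,"rx":0,"ry":0,"rz":0},{"jaw":0.7,"dx":0,"dy":0,"dz":-0.03,"rx":0,"ry":0,"rz":0},{"jaw":0.7,"dx":0,"dy":0,"dz":-0.03,"rx":0,"ry":0,"rz":0},{"jaw":0.7,"dx":-0.002,"dy":-0.01,"dz":-0.03,"rx":0,"ry":0,"rz":0},{"jaw":0.7,"dx":-0.004,"dy":-0.02,"dz":-0.019,"rx":0,"ry":0,"rz":0},{"jaw":0.7,"dx":-0.006,"dy":-0.03,"dz":0,"rx":0,"ry":0,"rz":0},{"jaw":0.7,"dx":-0.006,"dy":-0.03,"dz":0,"rx":0,"ry":0,"rz":0},{"jaw":0.7,"dx":-0.006,"dy":-0.03,"dz":0,"rx":0,"ry":0,"rz":0},{"jaw":0.7,"dx":-0.006,"dy":-0.03,"dz":0,"rx":0,"ry":0,"rz":0.3},{"jaw":0.7,"dx":-0.006,"dy":-0.03,"dz":0,"rx":0,"ry":0,"rz":0.3},{"jaw":0.7,"dx":-0.006,"dy":-0.03,"dz":0,"rx":0,"ry":0,"rz":0},{"jaw":0.7,"dx":-0.006,"dy":-0.03,"dz":0,"rx":0,"ry":0,"rz":0},{"jaw":0.7,"dx":-0.006,"dy":-0.03,"dz":0,"rx":0,"ry":0,"rz":0},{"jaw":0.7,"dx":-0.004,"dy":-0.016,"dz":0,"rx":0,"ry":0,"rz":0},{"jaw":0.7,"dx":-0.002,"dy":-0.008,"dz":0,"rx":0,"ry":0,"rz":0},{"jaw":0.7,"dx":0,"dy":-0.003,"dz":0,"rx":0,"ry":0,"rz":0},{"jaw":0.7,"dx":0,"dy":0,"dz":0,"rx":0,"ry":0,"rz":0},{"jaw":0.7,"dx":0,"dy":0,"dz":0,"rx":0,"ry":0,"rz":0}]'

```text
time: 8.82
position: [0.5354, -0.3156, 0.1507]
tool_rot: [3.141, -0.0, -3.031]
force: [-0.2, 0.0, -4.2]
gripper_width: 0.593
gripper_force: 30.0
```

```bash
python3 go.py 0.5372 -0.316 0.112 186.3
```

```text
t 8.82 d mm [-1.8 -0.6 38.7] w deg [ 0.05 -0.02  0.01] w 0.593 F [-0.2  0.  -4.2]
```

Request:
play_rows --series '[{"jaw":0.7,"dx":-0.001,"dy":-0.0005,"dz":0.015,"rx":0,"ry":0,"rz":0},{"jaw":0.7,"dx":-0.001,"dy":0,"dz":0.015,"rx":0,"ry":0,"rz":0},{"jaw":0.7,"dx":0,"dy":0,"dz":0.012,"rx":0,"ry":0,"rz":0},{"jaw":0.7,"dx":0,"dy":0,"dz":0,"rx":0,"ry":0,"rz":0},{"jaw":0.7,"dx":0,"dy":0,"dz":0,"rx":0,"ry":0,"rz":0}]'

```text
time: 9.23
position: [0.5374, -0.3164, 0.1089]
tool_rot: [3.141, -0.001, -3.032]
force: [0.7, -0.4, -3.2]
gripper_width: 0.594
gripper_force: 30.0
```

```bash
python3 go.py 0.5372 -0.316 0.0978 186.3
python3 - <<'E'
from h import *
c=snap('side','side5')
cv2.imwrite('pics/s5.png',cv2.convertScaleAbs(crop(c,432,280,110,110,5),alpha=1.6))
E
```

```text
t 9.23 d mm [ 0.1  0.4 11.1] w deg [ 0.03 -0.04  0.  ] w 0.594 F [ 0.7 -0.4 -3.2]
```

View pics/s5.png

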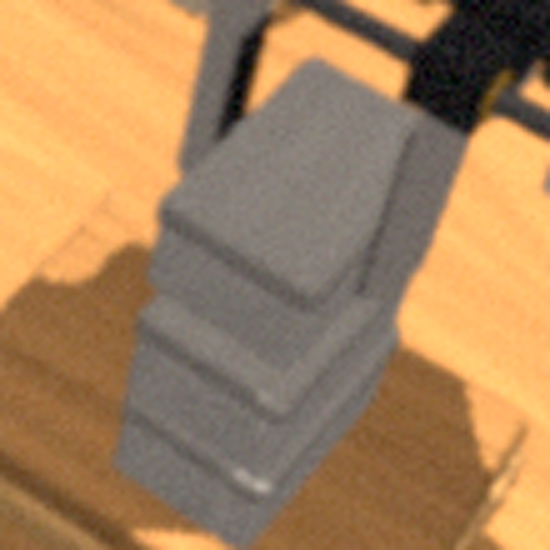

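Run:
```python
from h import *
c=load('side5');a=np.deg2rad(6.25);e=np.array([np.cos(a),np.sin(a)]);f=np.array([-e[1],e[0]]);C=np.array([.5357,-.3219])
for sx,sy in((-1,1),(-1,-1)):
    p=C+sx*.046*e+sy*.028*f
    q=(proj(c,[[*p,.116],[*p,.1668],[*(p+[.003,0]),.1668],[*(p+[0,.003]),.1668]])-[377,225])*5
    print(q[0].round(),(q[0]-q[1]).round(1),'3mm x',(q[2]-q[1]).round(1),'3mm y',(q[3]-q[1]).round(1))
im=cv2.GaussianBlur(c['image'],(3,3),0)[:,:,0].astype(int)
for u in range(404,440,4): print(u,' '.join(map(str,im[262:322:1,u])))
```

```text
[134. 320.] [-26.6 110.4] 3mm x [ 6.4 -4.7] 3mm y [-7.7 -5.7]
[287. 420.] [-36.3 109.8] 3mm x [ 6.3 -5.2] 3mm y [-8.4 -6.2]
404 163 164 165 168 169 168 166 162 159 156 147 127 105 92 87 86 85 85 85 86 85 85 85 86 85 82 78 74 72 73 75 77 78 77 75 74 73 73 73 74 75 75 76 75 72 67 64 65 69 73 74 73 73 74 75 75 73 73 76 80
408 160 156 146 134 124 116 114 119 123 120 112 100 88 79 75 73 73 74 74 75 77 79 81 82 82 83 82 80 76 69 64 63 66 71 73 74 75 75 74 74 75 75 74 74 75 76 75 72 68 66 68 72 76 76 74 74 74 74 73 73
412 107 93 86 83 80 74 67 63 63 66 71 74 74 73 74 75 75 75 75 74 74 73 74 77 81 82 84 84 83 81 78 73 67 65 66 70 74 76 75 74 74 74 74 73 73 73 73 76 77 76 72 67 65 67 71 74 74 74 74 74
416 84 83 84 84 83 82 80 76 71 67 64 65 70 74 75 76 76 75 75 74 74 73 72 72 72 74 78 81 84 84 84 83 81 78 72 65 62 66 71 75 76 74 73 72 73 73 73 72 72 73 75 76 74 69 65 64 69 73 74 74
420 84 84 83 83 83 83 84 84 82 79 75 70 65 63 66 72 75 76 75 74 73 73 73 73 72 73 73 74 77 81 84 85 84 83 81 78 73 67 64 64 68 72 75 74 73 74 74 73 72 72 72 73 75 76 76 72 68 67 69 72
424 85 86 86 86 85 85 85 84 84 84 83 80 75 70 65 63 65 69 74 76 76 75 74 74 73 72 72 72 72 73 76 79 80 82 83 84 84 82 77 72 68 65 66 70 73 74 73 72 72 73 73 73 73 72 73 77 85 93 91 80
428 86 86 86 86 86 86 85 85 83 82 84 84 83 82 78 74 69 65 64 66 71 74 76 76 74 73 73 73 73 73 73 72 74 76 79 82 83 84 85 84 83 82 79 73 69 68 71 75 77 77 75 74 73 74 75 75 76 80 90 102
432 86 86 86 86 85 85 85 85 85 85 85 85 84 84 83 83 81 76 70 66 65 65 69 72 73 72 73 73 73 73 73 72 72 73 75 76 78 82 84 85 85 85 85 85 82 77 70 69 73 76 77 77 75 75 76 78 79 79 77 75
436 83 84 85 84 84 85 85 86 85 84 84 85 85 84 83 84 83 83 84 81 75 68 64 64 67 72 75 76 75 75 75 74 74 75 77 81 83 84 84 83 81 79 76 73 71 71 72 74 75 76 78 80 80 77 74 73 73 74 75 78
```

The held tin sits over the column, with its near edge 26 px above the column's near edge. That is the expected distance, so x is aligned. I'll check y with the left silhouettes.

Run:
```python
from h import *
c=load('side5');a=np.deg2rad(6.25);e=np.array([np.cos(a),np.sin(a)]);f=np.array([-e[1],e[0]])
im=c['image'].astype(float);sat=cv2.GaussianBlur(((im.max(2)-im.min(2))/(im.max(2)+1)),(3,3),0)
def edge(v):
    r=sat[v,390:425];k=np.where((r[:-1]>.25)&(r[1:]<=.25))[0];return [390+i+(r[i]-.25)/(r[i]-r[i+1]) for i in k]
def fit(C,zs):
    p=C-.046*e+.028*f;return proj(c,[[*p,z] for z in zs])
C=np.array([.5357,-.3219])
for nm,zs in(('held',(.13,.163)),('col',(.08,.112)),('low',(.04,.072))):
    L=fit(C,zs);L2=fit(C+.003*f,zs);L3=fit(C+.003*e,zs)
    vs=range(int(np.ceil(L[:,1].min())),int(L[:,1].max())+1)
    at=lambda L,v:L[0,0]+(v-L[0,1])*(L[1,0]-L[0,0])/(L[1,1]-L[0,1])
    for v in vs: print(nm,v,np.round(edge(v),1),'pred',round(at(L,v),1),'+3y',round(at(L2,v)-at(L,v),1),'+3x',round(at(L3,v)-at(L,v),1))
```

```text
held 269 [409.3] pred 408.6 +3y -1.9 +3x 0.9
held 270 [409.3] pred 408.4 +3y -1.9 +3x 0.8
held 271 [409.2] pred 408.2 +3y -1.9 +3x 0.8
held 272 [408.9] pred 407.9 +3y -1.9 +3x 0.8
held 273 [408.6] pred 407.7 +3y -1.9 +3x 0.8
held 274 [408.2] pred 407.4 +3y -1.9 +3x 0.8
held 275 [407.7] pred 407.2 +3y -1.9 +3x 0.8
held 276 [407.5] pred 406.9 +3y -1.9 +3x 0.8
held 277 [407.2] pred 406.7 +3y -1.9 +3x 0.8
held 278 [406.9] pred 406.5 +3y -1.9 +3x 0.8
held 279 [406.6] pred 406.2 +3y -1.9 +3x 0.8
held 280 [406.7] pred 406.0 +3y -1.9 +3x 0.8
held 281 [407.3] pred 405.7 +3y -1.9 +3x 0.8
held 282 [408.] pred 405.5 +3y -1.8 +3x 0.8
held 283 [408.2] pred 405.3 +3y -1.8 +3x 0.8
col 291 [404.6] pred 403.3 +3y -1.8 +3x 0.8
col 292 [404.6] pred 403.1 +3y -1.8 +3x 0.8
col 293 [404.5] pred 402.8 +3y -1.8 +3x 0.8
col 294 [404.3] pred 402.6 +3y -1.8 +3x 0.8
col 295 [404.] pred 402.3 +3y -1.8 +3x 0.8
col 296 [403.7] pred 402.1 +3y -1.8 +3x 0.8
col 297 [403.5] pred 401.9 +3y -1.8 +3x 0.8
col 298 [403.2] pred 401.6 +3y -1.8 +3x 0.8
col 299 [403.] pred 401.4 +3y -1.8 +3x 0.8
col 300 [402.8] pred 401.1 +3y -1.8 +3x 0.8
col 301 [402.7] pred 400.9 +3y -1.8 +3x 0.8
col 302 [402.6] pred 400.6 +3y -1.8 +3x 0.8
col 303 [402.5] pred 400.4 +3y -1.8 +3x 0.8
low 307 [401.7] pred 399.4 +3y -1.7 +3x 0.8
low 308 [401.8] pred 399.2 +3y -1.7 +3x 0.8
low 309 [401.7] pred 398.9 +3y -1.7 +3x 0.8
low 310 [401.5] pred 398.7 +3y -1.7 +3x 0.8
low 311 [401.3] pred 398.4 +3y -1.7 +3x 0.8
low 312 [401.] pred 398.2 +3y -1.7 +3x 0.8
low 313 [400.8] pred 397.9 +3y -1.7 +3x 0.8
low 314 [400.6] pred 397.7 +3y -1.7 +3x 0.8
low 315 [400.4] pred 397.5 +3y -1.7 +3x 0.8
low 316 [400.1] pred 397.2 +3y -1.7 +3x 0.8
low 317 [400.2] pred 397.0 +3y -1.7 +3x 0.8
low 318 [400.8] pred 396.7 +3y -1.7 +3x 0.8
```

Request:
play_rows --series '[{"jaw":0.7,"dx":0,"dy":-0.0004,"dz":0.004,"rx":0,"ry":0,"rz":0},{"jaw":0.7,"dx":0,"dy":0,"dz":0.003,"rx":0,"ry":0,"rz":0},{"jaw":0.7,"dx":0,"dy":0,"dz":0.002,"rx":0,"ry":0,"rz":0},{"jaw":0.7,"dx":0,"dy":0,"dz":0,"rx":0,"ry":0,"rz":0},{"jaw":0.7,"dx":0,"dy":0,"dz":0,"rx":0,"ry":0,"rz":0}]'

```text
time: 9.7
position: [0.5376, -0.3176, 0.1]
tool_rot: [-3.141, -0.0, -3.032]
force: [0.6, -0.3, -3.8]
gripper_width: 0.594
gripper_force: 30.0
```

Request:
play_rows --series '[{"jaw":0.7,"dx":0,"dy":0,"dz":0.001,"rx":0,"ry":0,"rz":0},{"jaw":0.7,"dx":0,"dy":0,"dz":0,"rx":0,"ry":0,"rz":0},{"jaw":0.7,"dx":0,"dy":0,"dz":0,"rx":0,"ry":0,"rz":0}]'

```text
time: 9.95
position: [0.5376, -0.3175, 0.099]
tool_rot: [-3.142, 0.0, -3.032]
force: [-0.4, 0.0, -4.1]
gripper_width: 0.596
gripper_force: 30.0
```

Request:
play_rows --series '[{"jaw":0.7,"dx":0,"dy":0.0007,"dz":0.0007,"rx":0,"ry":0,"rz":0},{"jaw":0.7,"dx":0,"dy":0,"dz":0,"rx":0,"ry":0,"rz":0},{"jaw":0.7,"dx":0,"dy":0,"dz":0,"rx":0,"ry":0,"rz":0}]'

```text
time: 10.2
position: [0.5375, -0.3168, 0.0983]
tool_rot: [-3.142, -0.0, -3.032]
force: [-0.1, -0.2, -5.6]
gripper_width: 0.593
gripper_force: 30.0
```

Request:
play_rows --series '[{"jaw":0.7,"dx":0,"dy":0,"dz":0.0007,"rx":0,"ry":0,"rz":0},{"jaw":0.7,"dx":0,"dy":0,"dz":0,"rx":0,"ry":0,"rz":0},{"jaw":0.7,"dx":0,"dy":0,"dz":0,"rx":0,"ry":0,"rz":0}]'

```text
time: 10.45
position: [0.5376, -0.3168, 0.0981]
tool_rot: [3.142, 0.0, -3.032]
force: [-3.5, 3.2, 5.7]
gripper_width: 0.592
gripper_force: 30.0
```

Request:
play_rows --series '[{"jaw":0.7,"dx":0,"dy":0,"dz":-0.0003,"rx":0,"ry":0,"rz":0},{"jaw":0.7,"dx":0,"dy":0,"dz":0,"rx":0,"ry":0,"rz":0}]'

```text
time: 10.62
position: [0.5376, -0.3169, 0.0981]
tool_rot: [-3.141, 0.0, -3.032]
force: [-1.9, 2.9, 3.2]
gripper_width: 0.595
gripper_force: 30.0
```

Request:
play_rows --series '[{"jaw":0.4,"dx":0,"dy":0,"dz":0,"rx":0,"ry":0,"rz":0},{"jaw":0.38,"dx":0,"dy":0,"dz":0,"rx":0,"ry":0,"rz":0},{"jaw":0.34,"dx":0,"dy":0,"dz":0,"rx":0,"ry":0,"rz":0},{"jaw":0.3,"dx":0,"dy":0,"dz":0,"rx":0,"ry":0,"rz":0},{"jaw":0.2,"dx":0,"dy":0,"dz":0,"rx":0,"ry":0,"rz":0},{"jaw":0.1,"dx":0,"dy":0,"dz":0,"rx":0,"ry":0,"rz":0},{"jaw":0.1,"dx":0,"dy":0,"dz":0,"rx":0,"ry":0,"rz":0}]'

```text
time: 11.2
position: [0.5375, -0.3169, 0.0979]
tool_rot: [-3.141, -0.0, -3.032]
force: [0.1, 0.2, -0.0]
gripper_width: 0.871
gripper_force: 0.0
```

Request:
play_rows --series '[{"jaw":0.1,"dx":0,"dy":0,"dz":-0.01,"rx":0,"ry":0,"rz":0},{"jaw":0.1,"dx":0,"dy":0,"dz":-0.02,"rx":0,"ry":0,"rz":0},{"jaw":0.1,"dx":0,"dy":0,"dz":-0.025,"rx":0,"ry":0,"rz":0},{"jaw":0.1,"dx":0,"dy":0,"dz":-0.025,"rx":0,"ry":0,"rz":0},{"jaw":0.1,"dx":0,"dy":0,"dz":-0.025,"rx":0,"ry":0,"rz":0},{"jaw":0.1,"dx":0,"dy":0,"dz":-0.025,"rx":0,"ry":0,"rz":0},{"jaw":0.1,"dx":0,"dy":0,"dz":-0.02,"rx":0,"ry":0,"rz":0}]'

```text
time: 11.78
position: [0.5375, -0.3171, 0.2507]
tool_rot: [-3.141, 0.001, -3.033]
force: [0.2, 0.7, -0.2]
gripper_width: 0.903
gripper_force: 0.0
```

Tin placed. Now the timer geometry, from the first pictures.

```bash
cat > tm.py <<'E'
from meas import *
c0,F=timer([.5286,.3159],np.deg2rad(2.75))
def loc(c,uv,h): # -> face coords mm: up, left, and angle cw from up
    X=onplane(c,uv,c0+F[:,2]*h,F[:,2]);q=(X-c0)@F*1000;return np.c_[q[:,:2],np.rad2deg(np.arctan2(-q[:,1],q[:,0])),np.hypot(q[:,0],q[:,1])].round(1)
f=lambda p,o:[((x+.5)/5-.5+o[0],(y+.5)/5-.5+o[1]) for x,y in p]
T=lambda *p:f(p,(132,178)); S=lambda *p:f([(x-500,y) for x,y in p],(190,113))
E
python3 - <<'E'
from tm import *
t,s=load('top'),load('side')
im=cv2.GaussianBlur(t['image'],(3,3),0).astype(int)
m=((im.min(2)>118)&(im[:,:,0]-im[:,:,2]<45)).astype('uint8');k=np.zeros_like(m);k[178:258,132:232]=1
cs,_=cv2.findContours(m*k,cv2.RETR_EXTERNAL,cv2.CHAIN_APPROX_NONE);ct=max(cs,key=cv2.contourArea);h=cv2.convexHull(ct).reshape(-1,2)
q=loc(t,h,.002);print('ring pts',cv2.minEnclosingCircle(q[:,:2].astype('float32')),cv2.fitEllipse(q[:,:2].astype('float32')))
print('tab top',loc(t,T((215,110),(219,133),(229,158)),.008))
print('white line top',loc(t,T((165,246),(222,270)),.042))
print('bar ends',loc(t,T((165,240),(290,290)),.042))
print('side tab',loc(s,S((733,103),(712,135)),.008))
print('side flange', loc(s,S((680,187)),.008))
# masks of tab in top
g=t['image'].astype(int).max(2)[196:212,168:186];print(g)
b=t['image'].astype(int).max(2)[212:240,160:196];
for r in b[::1]:print(' '.join('%3d'%x for x in r))
E
```

```text
ring pts ((0.7662068605422974, 0.5461218953132629), 54.81315231323242) ((0.9230684041976929, 0.7921571731567383), (108.22537231445312, 109.01963806152344), 58.53443908691406)
tab top [[58.7  1.4 -1.4 58.7]
 [47.9  1.9 -2.3 47.9]
 [35.9  0.1 -0.1 35.9]]
white line top [[ 13.9  22.7 -58.6  26.6]
 [  0.6   1.5 -66.6   1.6]]
bar ends [[ 16.7  22.1 -53.   27.7]
 [-11.2 -24.9 114.2  27.3]]
side tab [[55.6 -4.1  4.2 55.7]
 [36.  -6.3  9.9 36.5]]
side flange [[  4.9 -11.   65.9  12. ]]
[[ 94  94  95  95  96  95 101 113 109  96  97  97  98  98  98 106 115 107]
 [ 94  94  95  95  95  95  97 127 138  97  96  96  97  97  97 107 132 122]
 [119  95  95  94  95  95  95 109 114  93  96  97  97  96  96 106 122 112]
 [132  95  95  95  95  97  96 102 105 100 110 110 111 107 102 101 101  98]
 [114  95  99 115 115  79  56  58  58  93 142 159 159 155 149 149 136 123]
 [114 135 158 160 138  55  51  54  49  58 126 167 167 166 165 165 163 161]
 [160 163 166 166 150  91  56  58  51  41 119 167 167 167 167 167 167 167]
 [166 166 166 166 151  97  56  57  58  45 116 167 166 166 167 167 167 167]
 [166 166 166 166
[... 3915 characters left out ...]
 166 166 166 166 166 167 166 166 167 166 165 160 142 107  70  35  20  14  14  15  15  15  15  14  58  91  99 100 100 100  99
 92  92  94 128 162 166 166 166 166 166 166 166 166 166 166 166 166 167 161 157 138  77  44  26  16  14  15  15  26  79 100 100 100  99 100  99
 92  92  92  94 129 161 164 166 166 166 166 166 166 166 166 167 166 167 166 166 167 167 151 104  49  25  17  19  62  94 103 103 101 100 100 100
 92  92  93  94  94 113 145 163 166 166 166 166 166 166 166 167 166 166 166 166 167 167 167 166 150 102  62  80 139 167 167 167 133 102 100 148
 92  93  92  92  93  92  98 131 161 164 166 166 166 167 166 167 167 166 167 166 166 167 167 167 166 167 167 166 167 167 166 167 167 167 131 148
```

Run:
```python
from tm import *
t,s=load('top'),load('side')
L=loc(t,[(172.34,201),(173.1,204),(173.76,207)],.008);Rr=loc(t,[(177.8,201),(178.4,204),(178.9,207)],.002)
print('tabL',L[:,:2].tolist(),'tabR',Rr[:,:2].tolist())
W=loc(t,[(166,227),(168.3,228),(170,229),(172.4,230),(173.7,231)],.042);print('line',W.tolist(),np.rad2deg(np.arctan2(-(W[0,1]-W[-2,1]),W[0,0]-W[-2,0])))
# bar top face edges: lower edge (downslope side), crossing
print('lower edge',loc(t,[(165.5,229),(170,231.4),(176,234),(182,236.8)],.042)[:,:2].tolist())
# side ring fit
im=cv2.GaussianBlur(s['image'],(3,3),0).astype(int)
for r in range(133,176,2): print(r,' '.join('%3d'%x for x in im[r,204:250:2,0]))
```

```text
tabL [[55.8, 6.8], [48.8, 6.7], [41.7, 6.7]] tabR [[52.2, -2.5], [45.1, -2.4], [38.0, -2.0]]
line [[13.2, 19.9, -56.6, 23.9], [10.4, 15.7, -56.4, 18.8], [7.8, 12.7, -58.4, 14.9], [5.0, 8.2, -58.4, 9.6], [2.5, 6.0, -67.7, 6.5]] -54.97512672045864
lower edge [[8.6, 22.0], [2.1, 13.9], [-5.0, 2.7], [-12.7, -8.5]]
133 146 147 146 147 150 140 105  89  90 100 107 118 134 138 127  93  79  98  97  91  88  81  74
135 148 149 147 145 143 112  79  90 104 129 147 154 158 156 121  66  64 104 101 100  96  90  86
137 146 148 150 142 128 106  48  80 130 155 159 160 158 144  85  57 105 145 125 108  97  95  95
139 142 142 144 126 100 115  35  32  89 136 153 157 157 135  72  91 146 159 145 108  95  95  94
141 143 139 125  99  85 111  40  13  27  62 128 149 151 143 116 139 159 160 154 119 102  97  95
143 143 133 106  91  92  84  31   6   8  26 103 147 148 147 141 153 160 160 156 126  98  94  94
145 137 111  92 102 115  47  17  11  11  22  92 145 148 147 140 145 159 160 157 130  99  94  93
147 120  94  93 126 135  49  10   8  11  15  81 142 148 147 135 138 158 160 157 130 109  97  96
149 100  88 105 148 
[... 623 characters left out ...]
 115  99  98  93  77  58  55
163  91  98 140 159 160 157 144 103  90  95 128 157 159 160 150 117  98  96  95  81  60  55  54
165  91  91 112 154 159 160 151 111  97 112 149 160 158 145 118  97  96  96  91  66  54  53  54
167  91  90  95 127 154 159 155 120 123 147 158 152 132 106  94  94  95  93  78  58  53  53  53
169  85  90  91  93 117 141 151 144 148 146 132 109  96  94  94  96  96  87  62  54  52  53  52
171  76  79  87  90  91  98 105 110 105 101  91  93  94  94  96  96  96  77  55  54  52  52  53
173  93  69  69  87  92  93  92  92  92  93  95  95  94  95  96  97  88  62  53  54  52  54  52
175 129  93  65  74  89  93  93  94  93  93  95  94  95  95  97  95  77  55  53  53  54  53  53
```

```bash
cat >> tm.py <<'E'
from go import need,Ro
from workcell import bot
c1=c0+F@np.array([.0009,.0006,0])
def pose(ang,out): # tool gripping at knob angle ang deg, reported TCP out m above face
    a=np.deg2rad(ang);u,l,n=F.T;p=u*np.cos(a)-l*np.sin(a);y=np.cross(n,p)
    return c1+n*out,Ro.from_matrix(np.c_[np.cross(y,-n),y,-n])
E
python3 - <<'E'
from tm import *
print(bot.state()['qpos'].round(2) if hasattr(bot.state()['qpos'],'round') else bot.state()['qpos'])
print(c1,F.round(3).tolist())
p,R=pose(-56,.065);print(p);need(p,R);need([.42,.305,.26],R)
# placed tin check
t=snap('top','top6');print('col',rect(t,477,198,110,.156))
s=snap('side','side6');print(rect(s,438,262,75,.156))
E
```

```text
[-0.01  0.42  0.68  1.55 -0.27  1.27  2.39]
[0.51909861 0.31604431 0.05964467] [[0.795, -0.048, -0.604], [0.038, 0.999, -0.029], [0.605, 0.0, 0.796]]
[0.47980679 0.31415699 0.11139011]
t 11.78 d mm [-11.1 634.  138.8] w deg [ 19.04 -33.41 -50.58] w 0.903 F [ 0.2  0.7 -0.2]
t 11.78 d mm [ 49.1 631.2  -9.9] w deg [ 19.04 -33.41 -50.58] w 0.903 F [ 0.2  0.7 -0.2]
col [ 582.7   17.9 1460.8  847.    88.3]
[ 535.9 -318.5   90.3   52.8    6.5]
```

Request:
play_rows --series '[{"jaw":0.1,"dx":0.0025,"dy":0.01,"dz":-0.005,"rx":0,"ry":0,"rz":0},{"jaw":0.1,"dx":0.0025,"dy":0.02,"dz":-0.005,"rx":0,"ry":0,"rz":0},{"jaw":0.1,"dx":0.0025,"dy":0.03,"dz":0,"rx":0,"ry":0,"rz":0},{"jaw":0.1,"dx":0.0025,"dy":0.03,"dz":0,"rx":0,"ry":0,"rz":0},{"jaw":0.1,"dx":0.0025,"dy":0.03,"dz":0,"rx":0,"ry":0,"rz":0},{"jaw":0.1,"dx":0.0025,"dy":0.03,"dz":0,"rx":0,"ry":0,"rz":0},{"jaw":0.1,"dx":0.0025,"dy":0.03,"dz":0,"rx":0,"ry":0,"rz":0},{"jaw":0.1,"dx":0.0025,"dy":0.03,"dz":0,"rx":0,"ry":0,"rz":0},{"jaw":0.1,"dx":0.0025,"dy":0.03,"dz":0,"rx":0,"ry":0,"rz":0},{"jaw":0.1,"dx":0.0025,"dy":0.03,"dz":0,"rx":0,"ry":0,"rz":0},{"jaw":0.1,"dx":0.0025,"dy":0.03,"dz":0,"rx":0,"ry":0,"rz":0},{"jaw":0.1,"dx":0.0025,"dy":0.03,"dz":0,"rx":0,"ry":0,"rz":0},{"jaw":0.1,"dx":0.0025,"dy":0.03,"dz":0,"rx":0,"ry":0,"rz":0},{"jaw":0.1,"dx":0.0025,"dy":0.03,"dz":0,"rx":0,"ry":0,"rz":0},{"jaw":0.1,"dx":0.0025,"dy":0.03,"dz":0,"rx":0,"ry":0,"rz":0},{"jaw":0.1,"dx":0.0025,"dy":0.03,"dz":0,"rx":0,"ry":0,"rz":0},{"jaw":0.1,"dx":0.0025,"dy":0.03,"dz":0,"rx":0,"ry":0,"rz":0},{"jaw":0.1,"dx":0.0025,"dy":0.03,"dz":0,"rx":0,"ry":0,"rz":0},{"jaw":0.1,"dx":0.0025,"dy":0.03,"dz":0,"rx":0,"ry":0,"rz":0},{"jaw":0.1,"dx":0.0025,"dy":0.03,"dz":0,"rx":0,"ry":0,"rz":0}]'

```text
time: 13.55
position: [0.4242, 0.2456, 0.2576]
tool_rot: [-3.141, -0.001, -3.032]
force: [0.5, -0.1, 0.7]
gripper_width: 0.899
gripper_force: 0.0
```

Run:
```python
from tm import *
print(np.round(bot.state()['qpos'],2));p,R=pose(-56,.065);need([.42,.305,.26],R);need(p,R)
```

```text
[-0.87  0.1   0.3   1.84 -0.03  1.2   1.13]
t 13.55 d mm [-2.4 59.5 -2.5] w deg [ 19.12 -33.5  -50.53] w 0.899 F [ 0.5 -0.1  0.7]
t 13.55 d mm [-62.9  62.1 146.1] w deg [ 19.12 -33.5  -50.53] w 0.899 F [ 0.5 -0.1  0.7]
```

Request:
play_rows --series '[{"jaw":0.1,"dx":0,"dy":0.03,"dz":0,"rx":0,"ry":0,"rz":0},{"jaw":0.1,"dx":0,"dy":0.025,"dz":0,"rx":0,"ry":0,"rz":0},{"jaw":0.1,"dx":0,"dy":0,"dz":0,"rx":1.47,"ry":-2.58,"rz":-3.89},{"jaw":0.1,"dx":0,"dy":0,"dz":0,"rx":1.47,"ry":-2.58,"rz":-3.89},{"jaw":0.1,"dx":0,"dy":0,"dz":0,"rx":1.47,"ry":-2.58,"rz":-3.89},{"jaw":0.1,"dx":0,"dy":0,"dz":0,"rx":1.47,"ry":-2.58,"rz":-3.89},{"jaw":0.1,"dx":0,"dy":0,"dz":0,"rx":1.47,"ry":-2.58,"rz":-3.89},{"jaw":0.1,"dx":0,"dy":0,"dz":0,"rx":1.47,"ry":-2.58,"rz":-3.89},{"jaw":0.1,"dx":0,"dy":0,"dz":0,"rx":1.47,"ry":-2.58,"rz":-3.89},{"jaw":0.1,"dx":0,"dy":0,"dz":0,"rx":1.47,"ry":-2.58,"rz":-3.89},{"jaw":0.1,"dx":0,"dy":0,"dz":0,"rx":1.47,"ry":-2.58,"rz":-3.89},{"jaw":0.1,"dx":0,"dy":0,"dz":0,"rx":1.47,"ry":-2.58,"rz":-3.89},{"jaw":0.1,"dx":0,"dy":0,"dz":0,"rx":1.47,"ry":-2.58,"rz":-3.89},{"jaw":0.1,"dx":0,"dy":0,"dz":0,"rx":1.47,"ry":-2.58,"rz":-3.89},{"jaw":0.1,"dx":0,"dy":0,"dz":0,"rx":1.47,"ry":-2.58,"rz":-3.89},{"jaw":0.1,"dx":0,"dy":0,"dz":0,"rx":0,"ry":0,"rz":0},{"jaw":0.1,"dx":0,"dy":0,"dz":0,"rx":0,"ry":0,"rz":0}]'

```text
time: 14.97
position: [0.4189, 0.2987, 0.2576]
tool_rot: [-2.58, 0.346, -2.016]
force: [-0.2, -0.3, -0.5]
gripper_width: 0.901
gripper_force: 0.0
```

Run:
```python
from tm import *
print(np.round(bot.state()['qpos'],2));p,R=pose(-56,.085);need(p,R)
t=snap('top','top7');print('col',rect(t,478,198,110,.156), rect(t,478,198,125,.156)); s=snap('side','side7');print(rect(s,438,262,75,.156))
print(t['image'][185:215:3,460:500:3].max(2))
```

```text
[-1.12 -0.11  0.06  2.22  0.79  0.82  1.04]
t 14.97 d mm [ 11.8  39.6 133.7] w deg [ 0.03  0.03 -0.06] w 0.901 F [-0.2 -0.3 -0.5]
col [ 539.6 -314.2   90.2   53.9    6.3] [ 539.9 -314.4   89.6   53.3    6.3]
[ 536.  -320.4   91.9   57.7    5.8]
[[ 62  56  57  62 155 154 155 157 153 153 157 153 152 172]
 [ 57  50  56  58 124 154 154 158 155 153 155 153 153 167]
 [ 56  56  57  60 135 154 153 158 156 153 154 155 156 144]
 [ 61  60  64  59 103 154 154 157 156 154 154 157 154 141]
 [ 64  59  61  61  79 155 155 156 157 154 152 157 152 150]
 [ 51  58  57  57  60 155 155 153 158 155 152 154 152 150]
 [ 60  60  57  57  56 145 155 152 158 157 153 152 153 155]
 [ 56  57  56  58  59 128 153 153 155 156 153 152 154 151]
 [ 59  64  63  63  58  96 154 153 154 156 152 152 153 149]
 [ 58  55  58  58  58  68 157 154 153 156 152 151 153 148]]
```

The placed tin measures at (540,-314), yaw 6.3°, about 1.3 mm from the column's tin, so it is square. Next is the hover over the knob.

Request:
play_rows --series '[{"jaw":0.1,"dx":0.006,"dy":0.02,"dz":0.02,"rx":0,"ry":0,"rz":0},{"jaw":0.1,"dx":0.006,"dy":0.02,"dz":0.03,"rx":0,"ry":0,"rz":0},{"jaw":0.2,"dx":0,"dy":0,"dz":0.03,"rx":0,"ry":0,"rz":0},{"jaw":0.3,"dx":0,"dy":0,"dz":0.03,"rx":0,"ry":0,"rz":0},{"jaw":0.4,"dx":0,"dy":0,"dz":0.024,"rx":0,"ry":0,"rz":0},{"jaw":0.4,"dx":0,"dy":0,"dz":0,"rx":0,"ry":0,"rz":0},{"jaw":0.4,"dx":0,"dy":0,"dz":0,"rx":0,"ry":0,"rz":0}]'

```text
time: 15.65
position: [0.469, 0.3132, 0.1263]
tool_rot: [-2.579, 0.344, -2.018]
force: [-1.2, -0.2, -0.2]
gripper_width: 0.606
gripper_force: 0.0
```

Run:
```python
from tm import *
p,R=pose(-56,.085);need(p,R)
t,s=snap('top','top8'),snap('side','side8')
S=bot.state();Rm=Ro.from_euler('xyz',S['tool_rot']).as_matrix();P=np.array(S['position'])
for d in(-.035,):
  X=[P+Rm@np.array([x,y*(S['gripper_width']*.047+k),d]) for y in(-1,1) for k in (0,.0125) for x in(-.008,.008)]
  X2=[P+[0,0,.035]+Rm@np.array([x,y*(S['gripper_width']*.047+k),0]) for y in(-1,1) for k in (0,.0125) for x in(-.008,.008)]
  for Y in(X,X2): print('top',((proj(t,Y)-[132,168])*4).round().tolist(),'\nside',((proj(s,Y)-[185,103])*4).round().tolist())
a=crop(t,182,218,100,100,4);b=crop(s,235,153,100,100,4)
cv2.imwrite('pics/k1.png',cv2.convertScaleAbs(np.hstack([a,b]),alpha=1.4))
```

```text
t 15.65 d mm [-0.2  0.6 -1.6] w deg [-0.07 -0.11 -0.08] w 0.606 F [-1.2 -0.2 -0.2]
top [[141.0, 281.0], [173.0, 295.0], [151.0, 261.0], [183.0, 276.0], [98.0, 368.0], [129.0, 382.0], [88.0, 387.0], [119.0, 400.0]] 
side [[71.0, 62.0], [74.0, 82.0], [89.0, 52.0], [91.0, 72.0], [-4.0, 106.0], [-2.0, 126.0], [-20.0, 115.0], [-19.0, 135.0]]
top [[136.0, 235.0], [167.0, 249.0], [146.0, 214.0], [177.0, 229.0], [92.0, 323.0], [123.0, 337.0], [83.0, 342.0], [114.0, 356.0]] 
side [[101.0, 40.0], [104.0, 60.0], [118.0, 30.0], [121.0, 50.0], [26.0, 84.0], [28.0, 103.0], [10.0, 93.0], [11.0, 113.0]]
```

View pics/k1.png

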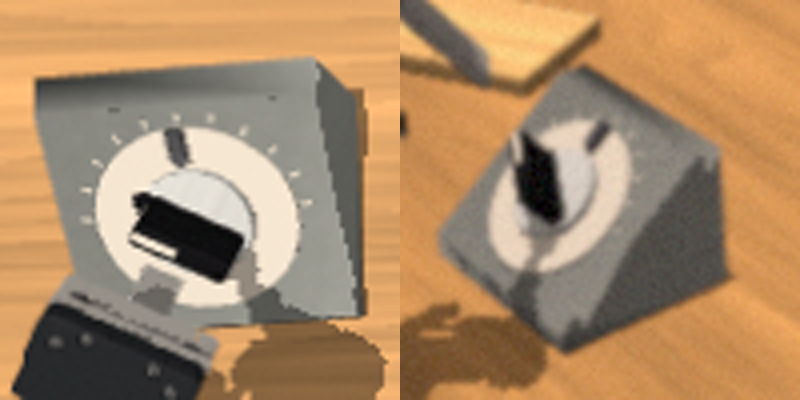

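The picture (top half) shows the finger tip at crop (150–185, 263–280), which matches a tool-length offset of about 36 mm along tool z. The knob is unmoved, and both bar and tab are clear. I'll advance along the axis.

Request:
play_rows --series '[{"jaw":0.5,"dx":0,"dy":0.0006,"dz":0.02,"rx":0,"ry":0,"rz":0},{"jaw":0.6,"dx":0,"dy":0,"dz":0.02,"rx":0,"ry":0,"rz":0},{"jaw":0.6,"dx":0,"dy":0,"dz":0.02,"rx":0,"ry":0,"rz":0},{"jaw":0.6,"dx":0,"dy":0,"dz":0.012,"rx":0,"ry":0,"rz":0},{"jaw":0.6,"dx":0,"dy":0,"dz":0,"rx":0,"ry":0,"rz":0},{"jaw":0.6,"dx":0,"dy":0,"dz":0,"rx":0,"ry":0,"rz":0}]'

```text
time: 16.25
position: [0.5115, 0.3167, 0.0704]
tool_rot: [-2.578, 0.347, -2.015]
force: [0.2, 0.2, 0.3]
gripper_width: 0.395
gripper_force: 0.0
```

Run:
```python
from tm import *
p,R=pose(-56,-.018);need(p,R)
```

```text
t 16.25 d mm [ 1.2 -0.1 31.1] w deg [-0.05  0.11 -0.03] w 0.395 F [0.2 0.2 0.3]
```

Request:
play_rows --series '[{"jaw":0.6,"dx":0.001,"dy":0,"dz":0.01,"rx":0,"ry":0,"rz":0},{"jaw":0.6,"dx":0,"dy":0,"dz":0.006,"rx":0,"ry":0,"rz":0},{"jaw":0.6,"dx":0,"dy":0,"dz":0,"rx":0,"ry":0,"rz":0}]'

```text
time: 16.5
position: [0.521, 0.3163, 0.0569]
tool_rot: [-2.578, 0.347, -2.015]
force: [-0.0, 0.3, 0.0]
gripper_width: 0.401
gripper_force: 0.0
```

Request:
play_rows --series '[{"jaw":0.6,"dx":0,"dy":0,"dz":0.006,"rx":0,"ry":0,"rz":0},{"jaw":0.6,"dx":0,"dy":0,"dz":0.004,"rx":0,"ry":0,"rz":0},{"jaw":0.6,"dx":0,"dy":0,"dz":0,"rx":0,"ry":0,"rz":0}]'

```text
time: 16.75
position: [0.527, 0.3164, 0.0487]
tool_rot: [-2.578, 0.347, -2.015]
force: [0.2, -0.5, 0.4]
gripper_width: 0.399
gripper_force: 0.0
```

Run:
```python
from tm import *
p,R=pose(-56,-.018);need(p,R)
```

```text
t 16.75 d mm [-0.2 -0.3  4.5] w deg [-0.03  0.08 -0.02] w 0.399 F [ 0.2 -0.5  0.4]
```

Request:
play_rows --series '[{"jaw":0.7,"dx":0,"dy":0,"dz":0.002,"rx":0,"ry":0,"rz":0},{"jaw":0.78,"dx":0,"dy":0,"dz":0,"rx":0,"ry":0,"rz":0},{"jaw":0.82,"dx":0,"dy":0,"dz":0,"rx":0,"ry":0,"rz":0},{"jaw":0.84,"dx":0,"dy":0,"dz":0,"rx":0,"ry":0,"rz":0},{"jaw":0.86,"dx":0,"dy":0,"dz":0,"rx":0,"ry":0,"rz":0},{"jaw":0.86,"dx":0,"dy":0,"dz":0,"rx":0,"ry":0,"rz":0},{"jaw":0.86,"dx":0,"dy":0,"dz":0,"rx":0,"ry":0,"rz":0}]'

```text
time: 17.33
position: [0.5288, 0.3159, 0.0476]
tool_rot: [-2.577, 0.347, -2.016]
force: [-0.6, -3.1, 5.3]
gripper_width: 0.146
gripper_force: 29.0
```

Run:
```python
from tm import *
p,R=pose(-56,-.018);need(p,R)
```

```text
t 17.33 d mm [-0.3  0.7  2.5] w deg [-0.11  0.08 -0.05] w 0.146 F [-0.6 -3.1  5.3]
```

Gripped: width 14 mm, small forces. Now I'll turn clockwise, which is +rz about tool z.

Request:
play_rows --series '[{"jaw":0.86,"dx":0,"dy":0,"dz":0,"rx":0,"ry":0,"rz":3},{"jaw":0.86,"dx":0,"dy":0,"dz":0,"rx":0,"ry":0,"rz":5},{"jaw":0.86,"dx":0,"dy":0,"dz":0,"rx":0,"ry":0,"rz":5},{"jaw":0.86,"dx":0,"dy":0,"dz":0,"rx":0,"ry":0,"rz":5},{"jaw":0.86,"dx":0,"dy":0,"dz":0,"rx":0,"ry":0,"rz":0}]'

```text
time: 17.75
position: [0.5291, 0.3155, 0.0478]
tool_rot: [-2.705, 0.502, -2.324]
force: [1.8, -3.8, 7.9]
gripper_width: 0.15
gripper_force: 28.9
```

Run:
```python
from tm import *
p,R=pose(-2,-.018);need(p,R);print(np.round(bot.state()['qpos'],2),bot.state()['ft_torque'])
```

```text
t 17.75 d mm [0.  1.3 2.5] w deg [-0.09  0.15 35.57] w 0.15 F [ 1.8 -3.8  7.9]
[-1.03  0.43  0.21  2.22  1.51  0.37 -0.  ] [-0.76190658 -0.68231105 -0.69319074]
```

Request:
play_rows --series '[{"jaw":0.86,"dx":0,"dy":0,"dz":0,"rx":0,"ry":0,"rz":5},{"jaw":0.86,"dx":0,"dy":0,"dz":0,"rx":0,"ry":0,"rz":5},{"jaw":0.86,"dx":0,"dy":0,"dz":0,"rx":0,"ry":0,"rz":5},{"jaw":0.86,"dx":0,"dy":0,"dz":0,"rx":0,"ry":0,"rz":5},{"jaw":0.86,"dx":0,"dy":0,"dz":0,"rx":0,"ry":0,"rz":0}]'

```text
time: 18.17
position: [0.5294, 0.315, 0.0479]
tool_rot: [-2.913, 0.618, -2.715]
force: [-0.6, -6.8, 12.1]
gripper_width: 0.148
gripper_force: 28.8
```

Run:
```python
from tm import *
p,R=pose(-2,-.018);need(p,R);print(np.round(bot.state()['qpos'],2))
```

```text
t 18.17 d mm [0.6 1.8 2.5] w deg [-0.12  0.18 15.54] w 0.148 F [-0.6 -6.8 12.1]
[-1.03  0.43  0.21  2.22  1.51  0.37 -0.35]
```

Request:
play_rows --series '[{"jaw":0.86,"dx":0,"dy":-0.0007,"dz":0,"rx":0,"ry":0,"rz":5},{"jaw":0.86,"dx":0,"dy":-0.0003,"dz":0,"rx":0,"ry":0,"rz":5},{"jaw":0.86,"dx":0,"dy":0,"dz":0,"rx":0,"ry":0,"rz":5.5},{"jaw":0.86,"dx":0,"dy":0,"dz":0,"rx":0,"ry":0,"rz":0},{"jaw":0.86,"dx":0,"dy":0,"dz":0,"rx":0,"ry":0,"rz":0}]'

```text
time: 18.58
position: [0.5295, 0.3145, 0.048]
tool_rot: [-3.109, 0.652, -3.042]
force: [0.3, -4.1, 8.6]
gripper_width: 0.151
gripper_force: 28.9
```

Run:
```python
from tm import *
p,R=pose(-2,-.018);need(p,R);print(np.round(bot.state()['qpos'],2))
```

```text
t 18.58 d mm [1.1 2.1 2.5] w deg [-0.05  0.17  0.37] w 0.151 F [ 0.3 -4.1  8.6]
[-1.02  0.43  0.2   2.22  1.51  0.37 -0.62]
```

Request:
play_rows --series '[{"jaw":0.83,"dx":0,"dy":0,"dz":0,"rx":0,"ry":0,"rz":0},{"jaw":0.8,"dx":0,"dy":0,"dz":0,"rx":0,"ry":0,"rz":0},{"jaw":0.7,"dx":0,"dy":0,"dz":0,"rx":0,"ry":0,"rz":0},{"jaw":0.6,"dx":0,"dy":0,"dz":0,"rx":0,"ry":0,"rz":0},{"jaw":0.6,"dx":0,"dy":0,"dz":0,"rx":0,"ry":0,"rz":0},{"jaw":0.6,"dx":0,"dy":0,"dz":-0.01,"rx":0,"ry":0,"rz":0},{"jaw":0.6,"dx":0,"dy":0,"dz":-0.02,"rx":0,"ry":0,"rz":0},{"jaw":0.6,"dx":0,"dy":0,"dz":-0.02,"rx":0,"ry":0,"rz":0},{"jaw":0.6,"dx":0,"dy":0,"dz":-0.02,"rx":0,"ry":0,"rz":0},{"jaw":0.6,"dx":0,"dy":0,"dz":-0.02,"rx":0,"ry":0,"rz":0},{"jaw":0.6,"dx":0,"dy":0,"dz":-0.02,"rx":0,"ry":0,"rz":0},{"jaw":0.6,"dx":0,"dy":0,"dz":-0.02,"rx":0,"ry":0,"rz":0},{"jaw":0.6,"dx":0,"dy":0,"dz":0,"rx":0,"ry":0,"rz":0}]'

```text
time: 19.67
position: [0.4487, 0.3127, 0.153]
tool_rot: [-3.113, 0.652, -3.039]
force: [0.8, 0.7, 0.7]
gripper_width: 0.398
gripper_force: 0.0
```

Run:
```python
from tm import *
t,s=snap('top','top9'),snap('side','side9')
im=t['image'].astype(int)
print('top');
for r in range(197,246): print(r,' '.join('%3d'%x for x in im[r,162:192].max(1)))
```

```text
top
197  99  98  98  99  98  95  99 100 101 100 100 100 102 134 146 102 101 102 102 103 102 113 139 128 103 102 102 102 103 104
198  99  99  98  98 106 131 125 101 100 100 100 101 101 115 120  98 102 102 101 102 102 111 129 118 102 102 102 103 104 104
199  98  99  99  98 100 118 139 101 101 100 101 102 100 107 111 106 117 117 117 113 109 106 106 104 102 102 103 104 104 103
200 100  99  98  98  98 106 120 101 105 121 121  83  59  62  60  98 150 167 167 163 158 157 143 130 118 104 103 103 104 104
201  99 100  98  98  98 103 120 143 167 168 145  59  55  57  52  61 133 175 175 175 174 174 172 169 162 156 140 117 106 114
202  99  98  98 103 128 152 168 171 175 175 158  96  58  60  54  44 125 175 175 175 175 176 176 176 175 174 171 161 149 126
203 114  99 104 140 170 173 175 175 175 175 159 102  60  61  61  48 122 175 175 175 175 175 175 175 176 176 176 175 172 169
204 104 126 158 171 175 175 175 175 175 175 165 122  60  60  62  51  80 146 176 175 176 176 175 176 176 176 175 176 175 176
205 139 170 174 175 175 175 175 175 176 175 174 146  60  61  62  53  73 141 176 176 176 176 176 176 176 
[... 4279 characters left out ...]
 175 175 175 165 116  15  15  14  17  16  19  59  94 105 105 106 105 147 174 175
241  98  98  97  97  97  98  99 102 122 148 170 173 175 175 148  30  21  27  32  31  71 106 109 105 105 105 105 105 150 175
242  98  98  97  98  98  98  99  99 100 104 123 148 168 169 155  98  79  88 104 102 139 175 151 113 113 112 112 112 151 174
243  99  99  99  99  98  97  99  99 100  99 100 100  97 108 150 169 169 170 172 173 173 173 173 173 173 172 172 172 172 144
244  98  99  99 100  99  99  99  99 100 101 101 100 101 101 100 107 118 125 142 152 148 142 143 143 143 131 117 120 114 108
245  98  99 100 100  99  99 100  99 100 100 100 101 101 102 101 102 102 102 103 103 104 104 104 104 104 104 105 105 106 107
```

Run:
```python
from tm import *
t=load('top9')
v=np.arange(222,230);u=np.array([173.4,174.0,174.05,174.3,174.6,175.05,175.2,175.25])
W=loc(t,np.c_[u,v],.042);print(W.tolist());k=np.polyfit(W[:,0],W[:,1],1);print('line dir cw deg',-np.rad2deg(np.arctan(k[0])),'lateral at 14',np.polyval(k,14))
# top face left edge & right(base of side) edges of the bar, thresholds ~85
print('bar L edge',loc(t,[(174.85,235),(174.0,232),(175.9,239)],.042).tolist())
print('nose',loc(t,[(177,209.8),(177,211)],.008).tolist(), 'nose L/R row211,212',loc(t,[(175.0,211),(179.3,211),(174.3,212),(179.9,212)],.008)[:,:2].tolist())
print('tab L',loc(t,[(172.34,201),(173.1,204),(173.76,207)],.008)[:,:2].tolist(),'R',loc(t,[(178.4,204)],.002)[:,:2].tolist())
# same tip px radius
u_,l_,n_=F.T
for a in(-6,-2,2): 
  r=np.deg2rad(a);print(a,'pointer_tip px',proj(t,[c1+.036*(u_*np.cos(r)-l_*np.sin(r))+.008*n_]).round(1),'line end px',proj(t,[c1+.027*(u_*np.cos(r)-l_*np.sin(r))+.042*n_,c1+.042*n_]).round(1).tolist())
```

```text
[[23.5, 2.2, -5.4, 23.6], [21.1, 1.5, -4.0, 21.1], [18.8, 1.9, -5.6, 18.9], [16.4, 1.8, -6.3, 16.5], [14.0, 1.7, -6.8, 14.1], [11.6, 1.2, -6.1, 11.7], [9.2, 1.4, -8.7, 9.4], [6.9, 1.8, -14.6, 7.1]]
line dir cw deg -1.5874305647613591 lateral at 14 1.654590834654127
bar L edge [[-7.2, 5.6, -142.4, 9.1], [0.0, 5.8, -89.5, 5.8], [-16.9, 5.3, -162.5, 17.8]]
nose [[34.6, 1.2, -2.0, 34.6], [31.8, 1.8, -3.2, 31.8]] nose L/R row211,212 [[32.1, 6.0], [31.4, -3.1], [29.9, 8.0], [28.9, -3.9]]
tab L [[55.8, 6.8], [48.8, 6.7], [41.7, 6.7]] R [[45.1, -2.4]]
-6 pointer_tip px [[175.3 209. ]] line end px [[172.4, 220.2], [176.4, 231.5]]
-2 pointer_tip px [[176.5 208.9]] line end px [[173.3, 220.1], [176.4, 231.5]]
2 pointer_tip px [[177.7 208.8]] line end px [[174.2, 220.0], [176.4, 231.5]]
```

Run:
```python
from meas import *
a,b=load('top'),load('top9')
print('col',rect(b,478,198,110,.156))
d=cv2.absdiff(cv2.GaussianBlur(a['image'],(5,5),0),cv2.GaussianBlur(b['image'],(5,5),0)).max(2)>45
n,l,st,c=cv2.connectedComponentsWithStats(d.astype('uint8'));print([(s.tolist()) for s in st[1:] if s[4]>12])
print(bot.state()['force'],bot.state()['dq'])
print(bot.job_done())
```

```text
col [ 539.6 -314.2   90.2   53.9    6.3]
[[470, 173, 34, 43, 380], [464, 178, 21, 44, 275], [174, 210, 9, 12, 76], [165, 216, 13, 17, 148], [184, 223, 12, 16, 131], [326, 233, 30, 42, 951], [175, 234, 14, 9, 75], [76, 256, 282, 144, 14636], [27, 329, 57, 44, 1193], [69, 351, 29, 49, 272], [137, 353, 113, 47, 2674], [17, 356, 74, 44, 1736]]
[ 0.02540888 -0.2024148  -0.90867044] [ 0.00713778  0.03459182  0.01331792  0.00039879  0.01217593 -0.00960156
 -0.01026624]
the job is handed in; nothing more can be done
None
```

The job is handed in: the loose tin sits square on the column (measured within about 1.5 mm), then the knob was turned to about -2°, in line with the untouched index tab; I saw nothing else disturbed, though the arm hid part of the table in the last picture.

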